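Put the tape roll from the hook stand away in its tin

ROBOT

A 6-joint arm with a two-finger parallel gripper is mounted at the origin on a cart in front of the work surface, level with it; the furniture and walls round the work are solid. World frame = base frame: x ahead of the robot, y to its left, z up, the work surface at z = 0. Lengths are in m, angles in rad, forces in N, time in s.
With the tool pointing down it reaches from about 0.225 to 0.875 m from the base axis. Payload 3.4 kg.
Tool frame: the origin (TCP) lies midway between the tips of the shut fingers; the grasp point (between the pads) lies 19 mm behind it (manip.grasp_offset is the distance from the TCP to the grasp point, in m); x points along the fingers, y is the direction in which the jaws open and shut, and the axes are right-handed (so a half turn about x gives the same grasp; the last joint's range is limited). The gripper opens to 85 mm and grips with 20 to 120 N. Pads are 22 mm wide; open, the fingers measure 114 mm over their backs; the gripper's body (76 mm by 85 mm) begins 54 mm behind the grasp point. The pads swing forward as they close: fully open they stand 13 mm farther back than shut.
Start: joints at [-1.26, 0.276, 1.505, -0, 1.361, -0.121], TCP at [0.241, -0.522, 0.231] pointing down, gripper open.
Joint ranges: [-2.89, 2.89], [-0.75, 2.08], [0.22, 2.7], [-1.18, 4.32], [0.11, 2.71], [-2.7, 2.7]. Speed limits (rad/s): [2.57, 2.57, 3.14, 3.14, 3.14, 3.14].

INTERFACE

Orientations are given as a unit quaternion [w, x, y, z].
In Python, from rig import manip gives the robot as it stands.
- The arm moves only by the shell command python3 -m creep 'ROWS' [OPENING] [FORCE]. ROWS is a JSON object of lists of equal length, an entry for each row: "delta_pos": the shift along the tool's x, y, z in cm, a list of three; "dr": the turn, a rotation vector about the tool's x, y, z in rad, a list of three. In form: {"delta_pos": [[dx, dy, dz], ...], "dr": [[rx, ry, rz], ...]}. A call has 1 to 10 rows; each row is the pose to reach, as a shift and turn from the pose commanded when the call began, along the tool's axes at that moment; what a row does not reach only later rows make up. A row lasts 1/10 s, in which the tool goes at most 50 mm and 8.59 degrees, less where a joint would pass 70% of its speed; a pose out of reach is approached as far as the arm can. A call with a gripper value outside its range is refused whole. OPENING is the opening, from -1 (shut) to 1 (fully open), set as the call begins (- or left out, the last holds). The fingers move at their own pace and stop on an object; FORCE is the grip in N (left out, the last holds). Time passes only in rows, so rows that repeat a pose let the fingers close. It gives the time, the measured TCP pose, the force and the opening at its end, in the units of the state.
- manip.get_state(): the state, without advancing time (a new reading comes with each control period).
- manip.get_image(name): name is "scene" or "top" or "wrist"; returns a dict with "pixels" (480x640x3 uint8, blue, green, red), "depth" (480x640 float32, m along the optical axis (not along the pixel's ray), 0 where there is no reading), "intrinsics" (3x3 intrinsics, pixels), "k1" (the pictures are not rectified: a ray, as slopes to the right and down, at radius r is drawn at 1 + k1 r^2 times it, then the intrinsics apply), "rvec" (rotation vector, rad) and "tvec" (3), from world to camera coordinates, as OpenCV has them. Camera axes: x right, y down, z forward; pixel columns grow to the right and rows downward; lengths in m; the calibration is good to about 2 mm. A picture is of the moment at which its call begins.
- manip.sign_off(): hands the job in, once; it reports no verdict.
The state is a dict: "clock": time; "qpos": joint angles; "qd": joint speeds; "effort": joint torques, N m; "position": TCP position; "ee_rot": TCP orientation; "contact_force": force on the tool from outside, world axes, zero at the start; "moment": the same for the moment, N m; "width": finger opening in m.
Only numpy, scipy, OpenCV 4.12 (cv2) and the standard library are available. Lean on these libraries where they do the work, as an engineer would, in place of code of your own. Each camera call takes 0.05 s, during which the arm holds its last target. There are 200 camera calls.

TASK

Lift the roll of packing tape up and off the hook of its stand, lay it flat on the bare desk and let go of it. Then take it again by its rim from above, set it down over the hub in the open tin so that it lies flat on the tin's floor, and close the tin's lid fully. Do not drop the roll from a height, and leave the stapler, the mouse and the jar where they are.

Things in the scene. Friction and masses are not known exactly. Their poses are not given: they have to be found in the camera images.
- roll: Brown roll of packing tape, a ring: outer diameter 100 mm, hole 72 mm, width 48 mm, wall 14 mm, 0.18 kg. Origin at its very centre; z axis = the ring's axis, level while it hangs, upright (either way up) when it lies flat, centre then 24 mm above the support. It starts hanging on the stand's arm, centre 61 to 71 mm from the post, top of its rim 18 mm above the arm's centre line.
- stand: Fixed steel hook stand. Origin at the desk, on the axis of the 8 mm post in the middle of its round foot (110 mm across, 12 mm high). A round 8 mm arm leaves the post level to the stand's -x side, its centre line 170 mm above the desk, straight for 138 mm, then its end turns up. Nothing of it stands higher than the upturned end.
- hook_tip (a point): Centre of the rounded upturned end of the stand's arm: 148 mm from the post axis along the stand's -x, 188 mm above the desk (the end's top is at 192 mm, 18 mm above the top of the arm).
- tin: Fixed open square grey tin, 170 x 170 mm outside, walls and floor 5 mm thick, rim 62 mm above the desk. Origin under its centre at the desk. Its lid is hinged on its +x rim, the far side from the robot.
- hub_foot (a point): Centre of the tin's inner floor (5 mm above the desk), foot of the round hub that stands there: 65 mm diameter up to 10 mm, then tapering to 52 mm at its flat top 20 mm above the floor. The roll's hole goes over it; seated, the roll's centre is 24 mm above this point.
- lid (a joint): Angle of the tin's lid, rad: 0 closed flat on the rim, about 1.57 standing upright; it starts open at 1.35 to 1.6. The hinge is stiff, the lid stays where it is left; push it all the way shut (about 2 N at its free edge).
- lid_hinge (a point): Middle of the lid's hinge line, on the tin's far (+x) rim, 62.5 mm above the desk; the line runs along the tin's y axis.
- lid_edge (a point): Middle of the lid's free edge on its outer face, 170 mm from the hinge line; the lid is a flat 170 x 170 x 6 mm plate. A small steel knob, about 40 mm high, stands on the outer face, 140 mm from the hinge line, in the middle.
- stapler: Stapler, 36 x 140 x 43 mm, long along its y axis; origin under its centre. Bystander.
- mouse: Black computer mouse, 63 x 124 x 41 mm; origin under its centre. Bystander.
- jar: Clear jar with a grey lid, 58 mm across, 98 mm high; origin under its centre. Bystander.
Things that resemble listed ones, but are neither listed nor needed, are in the scene too. Of the things that look like the roll, the larger one is meant.

How it is judged:
By the outcome, as a careful person would: the job done as asked, in the order asked, and still so for the second after the job is handed in, with the robot touching nothing.
It also fails if it takes over 72 s, if anything falls off the work surface, if the arm or the gripper's body presses on something with over 40 N, if the wrist force passes 120 N, or if a joint passes its speed limit or range.

## Working session

There is one attempt and no reset: what is moved stays moved. The work goes in short steps, Python scripts to look and compute and a shell command to move; the robot and the scene stay as the last step left them, time stands still between calls to the robot, and variables do not carry over. Pictures are saved under pics/ and viewed, about 8 in all and at most 12, crops included, and the job is handed in when it is done.

```bash
ls; mkdir -p pics
cat > h.py <<'E'
import numpy as np, cv2
from rig import manip
from scipy.spatial.transform import Rotation as R
def img(name,save=None):
    d=manip.get_image(name)
    if save: cv2.imwrite(save,d['pixels'])
    return d
def cloud(d):
    """world xyz per pixel from depth"""
    K=np.array(d['intrinsics']);h,w=d['depth'].shape
    v,u=np.mgrid[:h,:w]
    xd=(u-K[0,2])/K[0,0]; yd=(v-K[1,2])/K[1,1]
    x,y=xd.copy(),yd.copy()
    for _ in range(8):
        f=1+d['k1']*(x*x+y*y); x,y=xd/f,yd/f
    z=d['depth']; P=np.stack([x*z,y*z,z],-1)
    M=cv2.Rodrigues(np.array(d['rvec'],float))[0]
    W=(P-np.array(d['tvec']).ravel())@M
    W[z==0]=np.nan
    return W
def tool():
    s=manip.get_state(); q=s['ee_rot']
    return np.array(s['position']),R.from_quat([q[1],q[2],q[3],q[0]]).as_matrix(),s
def go(p,Rt=None):
    """print shift in cm/turn rad in tool axes to reach world TCP p, rot matrix Rt"""
    t,M,s=tool()
    print('delta cm',np.round(M.T@(np.array(p)-t)*100,2), 'dr',np.round(R.from_matrix(M.T@Rt).as_rotvec(),3) if Rt is not None else '')
E
python3 - <<'E'
from h import *
a=img('scene');b=img('top')
cv2.imwrite('pics/1.png',cv2.resize(np.vstack([a['pixels'],b['pixels']]),(450,600)) if 0 else a['pixels']);cv2.imwrite('pics/2.png',b['pixels'])
np.savez('s0.npz',a=cloud(a),b=cloud(b))
for d in(a,b):
    M=cv2.Rodrigues(np.array(d['rvec'],float))[0];print(-M.T@np.array(d['tvec']).ravel(),M[2],(d['depth']>0).mean())
t,M,s=tool();print(t,M,s)
E
```

```text
pics
[0.0658404  0.58679935 0.98752634] [ 0.438199   -0.48694473 -0.75555706] 0.9961751302083334
[0.46154966 0.01949953 0.97809633] [ 0.12849613 -0.00757923 -0.99168105] 0.9959537760416667
[ 0.24049759 -0.52179429  0.23050808] [[-4.96331193e-04  4.18498151e-01 -9.08217513e-01]
 [ 1.58530608e-03 -9.08216154e-01 -4.18498392e-01]
 [-9.99998620e-01 -1.64751655e-03 -2.12671655e-04]] {'clock': 0.1, 'qpos': array([-1.26000446e+00,  2.76580750e-01,  1.50598190e+00,  1.25293855e-05,
        1.36069115e+00, -1.21002278e-01]), 'qd': array([ 0.00046559, -0.00081727, -0.0028293 , -0.00053095, -0.00061395,
        0.00048738]), 'effort': array([ 1.74821027e-03, -4.17699480e+01, -2.46405619e+01,  2.37732718e-05,
        5.85202783e-03, -8.63280178e-06]), 'position': array([ 0.24049759, -0.52179429,  0.23050808]), 'ee_rot': array([-0.15089304, -0.69063965, -0.15206318,  0.69074232]), 'contact_force': array([ 0.1510189 , -0.4056159 ,  0.93953188]), 'moment': array([-0.03757539,  0.04866555, -0.02172944]), 'width': 0.085637014094456}
```

View pics/1.png

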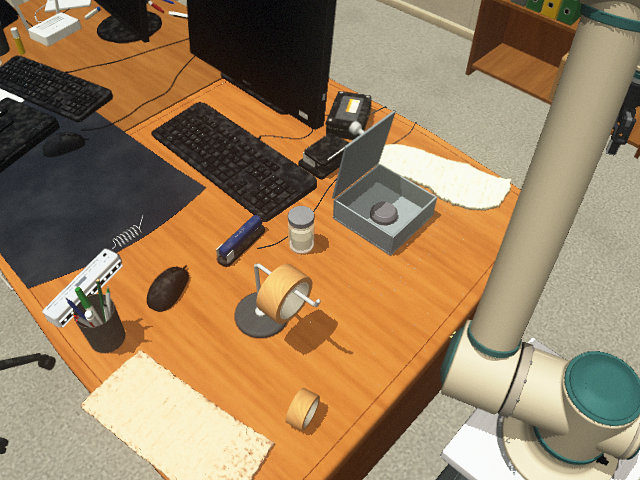

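View pics/2.png

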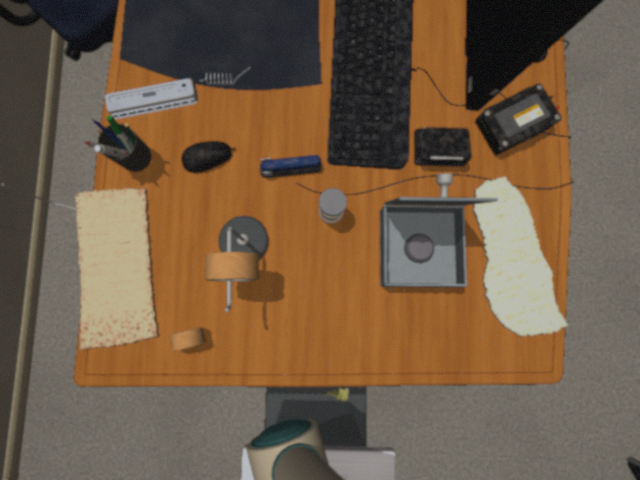

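Scene view: roll on the stand at about (285,290), small decoy at (303,410), tin at (385,210) with its lid up, jar (301,230), stapler (240,240), mouse (167,288). Top view: roll (231,266), arm end (228,308), tin (424,247), with the hook pointing at the robot.

Run:
```python
from h import *
z=np.load('s0.npz');a,b=z['a'],z['b']
A=a.reshape(-1,3);B=b.reshape(-1,3)
print('desk z',np.nanmedian(b[300:370,300:360,2]),np.nanmedian(a[330:370,380:420,2]))
def box(P,x,y,zz):
    m=(P[:,0]>x[0])&(P[:,0]<x[1])&(P[:,1]>y[0])&(P[:,1]<y[1])&(P[:,2]>zz[0])&(P[:,2]<zz[1]);return P[m]
for n,(u,v) in dict(roll=(231,266),tip=(228,308),post=(241,238),foot=(258,238),tin=(395,270),hub=(419,247),lid=(430,199),jar=(333,200),mouse=(207,156),stapler=(290,165),small=(187,340),rimL=(383,245),rimN=(425,288)).items(): print(n,b[v,u].round(3))
c=b[266,231]
for nm,P in(('A',A),('B',B)):
    r=box(P,(c[0]-.15,c[0]+.15),(c[1]-.12,c[1]+.12),(.1,.25))
    print(nm,len(r),r.min(0).round(3),r.max(0).round(3))
    for lo in np.arange(c[0]-.15,c[0]+.15,.012):
        q=r[(r[:,0]>=lo)&(r[:,0]<lo+.012)]
        if len(q): print(round(lo,3),len(q),'y',q[:,1].min().round(3),q[:,1].max().round(3),np.median(q[:,1]).round(3),'z',q[:,2].min().round(3),q[:,2].max().round(3))
t=b[247,419]
for nm,P in(('A',A),('B',B)):
    r=box(P,(t[0]-.12,t[0]+.2),(t[1]-.13,t[1]+.13),(.055,.067)); print('rim',nm,len(r),np.percentile(r,[1,5,50,95,99],axis=0).round(3), cv2.minAreaRect(r[:,:2].astype(np.float32)))
    h=box(P,(t[0]-.06,t[0]+.06),(t[1]-.06,t[1]+.06),(.021,.03)); print('hub',len(h),cv2.minEnclosingCircle(h[:,:2].astype(np.float32)),np.median(h,0))
    l=box(P,(t[0]+.0,t[0]+.2),(t[1]-.13,t[1]+.13),(.08,.33)); print('lid',len(l),l.min(0).round(3),l.max(0).round(3))
    f=box(P,(.3,.6),(.05,.35),(.008,.016));print('foot',cv2.minEnclosingCircle(f[:,:2].astype(np.float32)),len(f))
```

```text
desk z 0.00019535034059986277 0.0005839786161473231
roll [0.517 0.167 0.189]
tip [0.444 0.168 0.191]
post [0.587 0.175 0.047]
foot [0.593 0.144 0.012]
tin [ 0.531 -0.159  0.006]
hub [ 0.581 -0.207  0.025]
lid [ 0.639 -0.177  0.23 ]
jar [ 0.663 -0.015  0.099]
mouse [0.767 0.259 0.039]
stapler [0.751 0.078 0.042]
small [0.375 0.27  0.066]
rimL [ 0.581 -0.126  0.045]
rimN [ 0.494 -0.226  0.001]
A 2496 [0.434 0.126 0.1  ] [0.59  0.227 0.193]
0.427 23 y 0.168 0.176 0.174 z 0.176 0.193
0.439 28 y 0.169 0.177 0.174 z 0.169 0.193
0.451 31 y 0.167 0.177 0.174 z 0.168 0.175
0.463 28 y 0.17 0.178 0.175 z 0.169 0.176
0.475 33 y 0.17 0.179 0.175 z 0.169 0.176
0.487 737 y 0.126 0.225 0.185 z 0.1 0.191
0.499 531 y 0.135 0.225 0.181 z 0.1 0.193
0.511 469 y 0.136 0.227 0.184 z 0.101 0.191
0.523 341 y 0.131 0.227 0.198 z 0.1 0.191
0.535 109 y 0.132 0.226 0.189 z 0.129 0.19
0.547 23 y 0.173 0.181 0.178 z 0.169 0.176
0.559 26 y 0.173 0.182 0.179 z 0.169 0.176
0.571 50 y 0.174 0.182 0.18 z 0.1 0.176
0.583 67 y 0.175 0.183 0.181 z 0.101 0.169
B 1774 [0.438 0.124 0.101] [0.592 0.221 0.194]
0.427 3 y 0.169 
[... 842 characters left out ...]
9359131, -0.20599031448364258), 0.031017635017633438) [ 0.57670313 -0.20575772  0.02483762]
lid 2094 [ 0.632 -0.294  0.08 ] [ 0.688 -0.121  0.236]
foot ((0.47540491819381714, 0.2405579835176468), 0.13566142320632935) 752
rim B 893 [[ 0.496 -0.295  0.055]
 [ 0.498 -0.293  0.056]
 [ 0.59  -0.218  0.062]
 [ 0.665 -0.126  0.065]
 [ 0.667 -0.125  0.066]] ((0.6375807523727417, -0.2095864862203598), (0.28143608570098877, 0.17007732391357422), 0.7761268615722656)
hub 541 ((0.5807449221611023, -0.21026740968227386), 0.03003026731312275) [ 0.58107753 -0.20964293  0.02490364]
lid 1012 [ 0.636 -0.293  0.08 ] [ 0.69  -0.124  0.236]
foot ((0.49703270196914673, 0.1982692927122116), 0.12390656769275665) 667
```

```bash
cat > st.py <<'E'
from h import *
t,M,s=tool();print('t',s['clock'],'q',s['qpos'].round(3),'p',t.round(3),'x',M[:,0].round(2),'y',M[:,1].round(2),'F',s['contact_force'].round(1),'w',round(s['width'],4))
E
python3 -m creep '{"delta_pos":[[-5,0,0],[-10,0,0],[-13,0,0],[-13,0,0],[-13,0,0],[-13,0,0],[-13,0,0]],"dr":[[0,0,0],[0,0.12,0],[0,0.25,0],[0,0.37,0],[0,0.5,0],[0,0.5,0],[0,0.5,0]]}'; python3 st.py
```

```text
clock: 0.8
position: [0.24, -0.5224, 0.3604]
ee_rot: [0.108, 0.84, 0.184, -0.499]
contact_force: [0.6, -0.0, 0.3]
width: 0.0852
t 0.8 q [-1.55   0.284  1.288  0.463  1.763 -0.364] p [ 0.24  -0.522  0.36 ] x [ 0.43  0.2  -0.88] y [ 0.42 -0.91 -0.  ] F [ 0.6 -0.   0.3] w 0.0852
```

```bash
cat > kin.py <<'E'
import numpy as np
from scipy.spatial.transform import Rotation as R
from scipy.optimize import least_squares
def fk(q,k):
    h,L1,L2,L3,d,e=k
    B=R.from_euler('z',q[0]);E=R.from_euler('y',q[1]);F=R.from_euler('y',q[1]+q[2]);W=R.from_euler('z',q[3])*R.from_euler('y',q[4])
    p=np.array([0,d,h])+E.apply([0,0,L1])+F.apply([0,0,L2])+(F*W).apply([0,e,L3])
    T=(B*F*W*R.from_euler('z',q[5])).as_matrix()
    return B.apply(p),T
E
cat > fit.py <<'E'
from kin import *
qs=[[-1.26000446,.27658075,1.5059819,1.25e-5,1.36069115,-.121002278],[-1.55,.284,1.288,.463,1.763,-.364]]
ps=[[.24049759,-.52179429,.23050808],[.24,-.5224,.3604]]
f=lambda k:np.concatenate([fk(q,k)[0]-p for q,p in zip(qs,ps)]+[1e-3*(k-[.2,.4,.35,.3,.07,0])])
r=least_squares(f,[.2,.4,.35,.3,.07,0]);print(r.x.round(4),r.fun.round(4))
for q in qs:print(fk(q,r.x)[1].round(2))
E
python3 fit.py; for i in 1 ; do python3 -m creep '{"delta_pos":[[0,0,0],[0,0,0],[0,0,0],[0,0,0],[0,0,0],[0,0,0]],"dr":[[0,-0.15,0],[0,-0.3,0],[0,-0.45,0],[0.1,-0.5,0],[0.25,-0.5,0],[0.25,-0.5,0]]}'; python3 st.py; done
```

```text
[ 2.2555 -1.5734  1.0243  0.2961  0.3467 -0.2769] [ 0.0006 -0.0008  0.0001 -0.0004  0.0009 -0.0001  0.0021 -0.002   0.0007
 -0.      0.0003 -0.0003]
[[-0.42  0.91 -0.  ]
 [ 0.91  0.42  0.  ]
 [ 0.    0.   -1.  ]]
[[-0.42  0.8   0.43]
 [ 0.91  0.37  0.2 ]
 [ 0.    0.48 -0.88]]
clock: 1.4
position: [0.2432, -0.5217, 0.3619]
ee_rot: [-0.049, -0.698, -0.09, 0.709]
contact_force: [-0.4, 0.2, -0.2]
width: 0.0854
t 1.4 q [-1.253  0.27   1.2   -0.003  1.73   0.121] p [ 0.243 -0.522  0.362] x [-0.02  0.06 -1.  ] y [ 0.19 -0.98 -0.06] F [-0.4  0.2 -0.2] w 0.0854
```

```bash
cat > fit.py <<'E'
from kin import *
qs=[[-1.26000446,.27658075,1.5059819,1.25e-5,1.36069115,-.121002278],[-1.55,.284,1.288,.463,1.763,-.364],[-1.253,.27,1.2,-.003,1.73,.121]]
ps=[[.24049759,-.52179429,.23050808],[.24,-.5224,.3604],[.2432,-.5217,.3619]]
for fixe in (1,0):
    f=lambda k:np.concatenate([fk(q,k)[0]-p for q,p in zip(qs,ps)]+[1e-3*(k-[.2,.4,.35,.3,.07,0])*[1,1,1,1,1,1000 if fixe else 1]])
    r=least_squares(f,[.2,.4,.35,.3,.07,0]);print(r.x.round(4),r.fun.round(4))
E
python3 fit.py
python3 - <<'E'
from h import *
go([.34,.17,.36],np.array([[0,0,-1],[1,0,0],[0,-1,0]]).T.reshape(3,3)@np.eye(3) if 0 else np.array([[0,1,0],[0,0,-1],[-1,0,0]]).astype(float))
E
```

```text
[ 9.210e-02  6.080e-01  4.242e-01  3.585e-01  7.030e-02 -2.000e-04] [ 0.0037 -0.0091 -0.0011 -0.0018  0.0016  0.     -0.0016  0.0082  0.001
 -0.0001  0.0002  0.0001  0.0001  0.     -0.0002]
[ 0.0944  0.606   0.4247  0.3585  0.0718 -0.0017] [ 0.0036 -0.0091 -0.001  -0.0017  0.0016 -0.0004 -0.0016  0.0082  0.0013
 -0.0001  0.0002  0.0001  0.0001  0.     -0.    ]
delta cm [  3.8  -65.83 -23.02] dr [-1.374 -0.031  0.056]
```

```bash
python3 -m creep '{"delta_pos":[[0,-4.7,-1.6],[0,-9.4,-3.3],[0,-14,-4.9],[0,-18.7,-6.5],[0,-23,-8],[0,-28,-9.8],[0,-32,-11.2],[0,-37,-13],[0,-42,-14.7],[0,-46,-16]],"dr":[[0,0,0],[0,0,0],[0,0,0],[-0.1,0,0],[-0.24,0,0],[-0.38,0,0],[-0.52,0,0],[-0.66,0,0],[-0.8,0,0],[-0.94,0,0]]}'>/dev/null; python3 st.py
python3 - <<'E'
from h import *
go([.34,.17,.36],np.array([[0,1,0],[0,0,-1],[-1,0,0]]).astype(float))
E
```

```text
t 2.4 q [-0.402 -0.178  1.617  0.045  1.741  0.035] p [ 0.31  -0.039  0.388] x [-0.02  0.06 -1.  ] y [ 0.91 -0.42 -0.04] F [ 0.9 -0.4 -0.1] w 0.0853
delta cm [  3.91  -5.8  -20.09] dr [-0.43  -0.051  0.03 ]
```

```bash
cat > ik.py <<'E'
from kin import *
K=[.0944,.606,.4247,.3585,.0718,-.0017]
lo=np.array([-2.89,-.75,.22,-1.18,.11,-2.7]);hi=np.array([2.89,2.08,2.7,4.32,2.71,2.7])
def ik(p,tx,ty,q0):
    tx=np.array(tx,float);tx/=np.linalg.norm(tx);ty=np.array(ty,float)
    def f(q):
        P,T=fk(q,K);return np.r_[(P-p)*5,T[:,2]-tx,-T[:,0]-ty]
    return least_squares(f,np.clip(q0,lo+1e-3,hi-1e-3),bounds=(lo,hi))
E
sed -i 's/^qs=\[/qs=[[-.402,-.178,1.617,.045,1.741,.035],/;s/^ps=\[/ps=[[.31,-.039,.388],/' fit.py; python3 fit.py
python3 - <<'E'
from ik import *
for p,tx in(((.528,.174,.095),(1,.04,0)),((.40,.17,.095),(1,.04,0)),((.40,.17,.25),(1,.04,0))):
  for s in(1,-1):
    best=min((ik(p,tx,(0,0,s),q0) for q0 in ([.2,.5,2.0,3.1,.8,0],[.2,.5,2.0,1.5,.8,1.5],[.2,.5,2.0,1.5,.8,-1.5],[.2,.2,1,0,.3,0],[0,0,2.3,3,.7,1])),key=lambda r:r.cost)
    print(p,s,best.x.round(2),best.cost.round(5))
E
```

```text
[ 9.550e-02  6.047e-01  4.251e-01  3.587e-01  7.010e-02 -2.000e-04] [ 0.0001  0.0004  0.0004  0.0035 -0.0091 -0.0014 -0.0019  0.0016 -0.
 -0.0018  0.0082  0.001  -0.0001  0.0002  0.0001  0.0001  0.     -0.0002]
[ 0.0957  0.6047  0.4251  0.3588  0.0714 -0.0015] [ 0.0001  0.0004  0.0005  0.0035 -0.0091 -0.0012 -0.0018  0.0016 -0.0004
 -0.0018  0.0081  0.0012 -0.0001  0.0002  0.0001  0.0001  0.     -0.    ]
(0.528, 0.174, 0.095) 1 [ 0.66  0.96  2.7   4.02  1.96 -2.7 ] 0.02131
(0.528, 0.174, 0.095) -1 [0.65 0.88 2.7  3.96 1.88 0.32] 0.01783
(0.4, 0.17, 0.095) 1 [ 0.98  0.84  2.7   4.32  1.68 -2.7 ] 0.0878
(0.4, 0.17, 0.095) -1 [1.   0.74 2.7  4.32 1.6  0.28] 0.0814
(0.4, 0.17, 0.25) 1 [0.99 0.03 2.7  4.26 1.27 2.7 ] 0.02607
(0.4, 0.17, 0.25) -1 [ 1.04  0.16  2.7   4.31  1.4  -0.26] 0.01949
```

Run:
```python
from ik import *
a=np.array([.999,.04,0]);a/=np.linalg.norm(a);side=np.array([.04,-.999,0])
for al in(25,35,45,55):
  for ph in(0,30,45,60,90):
    A,F=np.radians([al,ph])
    u=side*np.cos(F)+np.array([0,0,-np.sin(F)]); t=np.cross(a,u); t=t if (t@[0,0,-1]>1e-6 or ph==90 and t[1]>0) else -t
    d=np.cos(A)*a+np.sin(A)*t
    g=np.array([.5175,.1745,.138])+.043*u-.008*a; out=[]
    for s in(1,-1):
      b=min((ik(g+.019*d,d,s*u,q0) for q0 in ([.0,.5,1.8,.8,.8,0],[.0,.5,1.8,1.5,1.,1.5],[.0,.5,1.8,1.5,1.,-1.5],[-.3,.3,2,.3,.6,0])),key=lambda r:r.cost)
      out+=[round(float(np.sqrt(2*b.cost)),3),b.x.round(2).tolist()]
    print(al,ph,*out)
```

```text
25 0 0.0 [0.21, 0.18, 2.69, 3.35, 0.87, -1.63] 0.0 [0.21, 0.18, 2.69, 3.35, 0.87, 1.51]
25 30 0.105 [-0.11, 0.21, 2.7, 2.67, 0.9, -0.88] 0.105 [-0.11, 0.21, 2.7, 2.67, 0.9, 2.27]
25 45 0.166 [-0.25, 0.28, 2.7, 2.39, 1.04, -0.59] 0.166 [-0.25, 0.28, 2.7, 2.39, 1.04, 2.55]
25 60 0.224 [-0.37, 0.42, 2.7, 2.19, 1.23, -0.43] 0.224 [-0.38, 0.43, 2.7, 2.19, 1.24, 2.7]
25 90 0.291 [-0.45, 0.89, 2.7, 1.94, 1.74, -0.41] 0.291 [-0.45, 0.9, 2.7, 1.93, 1.76, 2.7]
35 0 0.0 [0.19, 0.06, 2.55, 3.43, 0.44, -1.75] 0.0 [0.19, 0.06, 2.55, 3.43, 0.44, 1.39]
35 30 0.0 [-0.19, 0.17, 2.67, 2.44, 0.81, -0.74] 0.0 [-0.19, 0.17, 2.67, 2.44, 0.81, 2.4]
35 45 0.034 [-0.34, 0.29, 2.7, 2.23, 1.04, -0.55] 0.034 [-0.34, 0.29, 2.7, 2.23, 1.04, 2.59]
35 60 0.09 [-0.44, 0.45, 2.7, 2.05, 1.24, -0.43] 0.09 [-0.44, 0.45, 2.7, 2.05, 1.25, 2.7]
35 90 0.153 [-0.49, 0.89, 2.7, 1.85, 1.7, -0.43] 0.153 [-0.49, 0.89, 2.7, 1.84, 1.71, 2.7]
45 0 0.0 [0.17, 0.02, 2.42, 4.04, 0.12, -2.38] 0.0 [0.17, 0.02, 2.42, 4.04, 0.12, 0.77]
45 30 0.0 [-0.24, 0.1, 2.53, 1.95, 0.61, -0.28] 0.046 [-0.23, 0.12, 2.57, 2.1, 0.65, 2.7]
45 45 0.0 [-0.39, 0.24, 2.6, 1.91, 0.92, -0.28] 0.061 [-0.39, 0.28, 2.65, 2.03, 0.98, 2.7]
45 60 0.0 [-0.48, 0.43, 2.65, 1.88, 1.19, -0.33] 0.048 [-0.48, 0.47, 2.69, 1.94, 1.24, 2.7]
45 90 0.013 [-0.52, 0.89, 2.7, 1.77, 1.66, -0.44] 0.014 [-0.52, 0.89, 2.7, 1.77, 1.67, 2.7]
55 0 0.0 [0.16, 0.03, 2.28, -0.3, 0.24, 1.97] 0.0 [0.16, 0.03, 2.28, -0.3, 0.24, -1.18]
55 30 0.0 [-0.25, 0.1, 2.4, 1.42, 0.6, 0.22] 0.068 [-0.23, 0.09, 2.34, 1.25, 0.6, -2.7]
55 45 0.0 [-0.4, 0.22, 2.46, 1.55, 0.88, 0.06] 0.163 [-0.36, 0.19, 2.33, 1.29, 0.85, -2.7]
55 60 0.0 [-0.5, 0.4, 2.51, 1.6, 1.13, -0.06] 0.167 [-0.52, 0.5, 2.65, 1.8, 1.23, 2.7]
55 90 0.0 [-0.54, 0.82, 2.57, 1.6, 1.58, -0.25] 0.095 [-0.54, 0.9, 2.64, 1.64, 1.63, 2.7]
```

```bash
cat > plan.py <<'E'
from ik import *
a0=np.array([.999,.04,0]);a0/=np.linalg.norm(a0)
def grasp(c,Rr,al,ph,ins=.008):
    A,F=np.radians([al,ph]);side=np.array([a0[1],-a0[0],0])
    u=side*np.cos(F)+np.array([0,0,-np.sin(F)]); t=np.cross(a0,u)
    if t[2]>0 or (abs(t[2])<1e-6 and t[1]<0): t=-t
    d=np.cos(A)*a0+np.sin(A)*t
    g=.043*u-ins*a0
    return c+Rr.apply(g+.019*d),Rr.apply(d),Rr.apply(u)
if __name__=='__main__':
  Z=lambda y:R.from_euler('z',y,degrees=True)
  c=np.array([.5175,.1745,.138])
  for al,ph in((50,30),(50,45),(60,45),(60,30),(50,60),(60,60)):
    print(al,ph); q=np.array([-.4,.24,2.5,1.7,.9,-.1])
    d=grasp(c,Z(0),al,ph)[1]
    for nm,cc,y in (('grasp',c,0),('stand3',c-.03*d,0),('stand7',c-.07*d,0),('lift',c+[0,0,.032],0),('yaw',c+[0,0,.032],35),('half',[.46,.172,.17],35),('out',[.385,.17,.17],35),('out45',[.385,.17,.17],45)):
        p,dd,u=grasp(np.array(cc),Z(y),al,ph)
        if nm=='lift': q=qg
        r=ik(p,dd,u,q); q=r.x
        if nm=='grasp': qg=q
        print(' ',nm,round(float(np.sqrt(2*r.cost)),3),q.round(2))
E
python3 plan.py
```

```text
50 30
  grasp 0.0 [-0.25  0.1   2.47  1.68  0.59 -0.02]
  stand3 0.0 [-0.31  0.02  2.47  1.52  0.62  0.11]
  stand7 0.0 [-0.4  -0.07  2.46  1.33  0.69  0.26]
  lift 0.0 [-0.25  0.03  2.41  1.5   0.58  0.19]
  yaw 0.0 [-0.37  0.25  2.13  1.03  1.07  0.07]
  half 0.0 [-0.43  0.17  2.24  1.01  1.08  0.02]
  out 0.0 [-0.54  0.07  2.37  0.96  1.12 -0.05]
  out45 0.0 [-0.49  0.14  2.28  0.88  1.2  -0.09]
50 45
  grasp 0.0 [-0.4   0.23  2.53  1.73  0.88 -0.11]
  stand3 0.0 [-0.48  0.16  2.53  1.61  0.91 -0.04]
  stand7 0.0 [-0.6   0.08  2.53  1.45  0.97  0.06]
  lift 0.0 [-0.4   0.15  2.48  1.62  0.87  0.05]
  yaw 0.0 [-0.42  0.37  2.11  1.05  1.24  0.12]
  half 0.0 [-0.48  0.31  2.22  1.03  1.25  0.05]
  out 0.0 [-0.59  0.22  2.37  0.97  1.26 -0.03]
  out45 0.0 [-0.52  0.29  2.26  0.88  1.34 -0.03]
60 45
  grasp 0.0 [-0.4   0.23  2.39  1.39  0.89  0.21]
  stand3 0.0 [-0.47  0.18  2.38  1.3   0.94  0.26]
  stand7 0.0 [-0.56  0.12  2.37  1.18  1.02  0.33]
  lift 0.0 [-0.4   0.17  2.35  1.31  0.92  0.34]
  yaw 0.0 [-0.36  0.4   1.97  0.89  1.31  0.29]
  half 0.0 [-0.41  0.33  2.09  0.87  1.3 
[... 611 characters left out ...]
16]
  stand7 0.0 [-0.71  0.31  2.6   1.49  1.19 -0.11]
  lift 0.0 [-0.5   0.31  2.55  1.68  1.13 -0.05]
  yaw 0.0 [-0.45  0.5   2.1   1.09  1.4   0.16]
  half 0.0 [-0.51  0.44  2.22  1.05  1.39  0.09]
  out 0.0 [-0.61  0.38  2.37  0.97  1.38 -0.01]
  out45 0.0 [-0.54  0.43  2.26  0.88  1.45  0.02]
60 60
  grasp 0.0 [-0.5   0.4   2.44  1.48  1.13  0.06]
  stand3 0.0 [-0.57  0.36  2.44  1.39  1.16  0.09]
  stand7 0.0 [-0.67  0.31  2.43  1.28  1.21  0.14]
  lift 0.0 [-0.5   0.32  2.41  1.43  1.14  0.18]
  yaw 0.0 [-0.4   0.53  1.97  0.95  1.47  0.29]
  half 0.0 [-0.45  0.47  2.09  0.91  1.45  0.22]
  out 0.0 [-0.53  0.39  2.25  0.86  1.43  0.13]
  out45 0.0 [-0.45  0.45  2.14  0.77  1.51  0.14]
```

Run:
```python
from plan import *
from h import tool
t,M,s=tool(); c=np.array([.5175,.175,.138])
p,d,u=grasp(c,R.identity(),50,45); print('grasp',p.round(3),d.round(3),u.round(3))
r=ik(p-.10*d,d,u,[-.6,0.05,2.5,1.4,1,0]);print(r.x.round(2),r.cost)
P0,T0=fk(s['qpos'],K);print(P0-t)
A0=np.c_[T0[:,2],-T0[:,0],-T0[:,1]]; print(abs(A0-M).max())
for f in np.linspace(0,1,11)[1:]:
    P,T=fk(s['qpos']*(1-f)+f*r.x,K);A=np.c_[T[:,2],-T[:,0],-T[:,1]]
    print((M.T@(P-P0)*100).round(1).tolist(),R.from_matrix(M.T@A).as_rotvec().round(2).tolist(),P.round(3))
```

```text
grasp [0.523 0.155 0.097] [ 0.621  0.567 -0.542] [ 0.028 -0.707 -0.707]
[-0.69  0.03  2.53  1.33  1.03  0.12] 1.4828766304056563e-23
[0.00024784 0.00036827 0.00053774]
3.3306690738754696e-16
[4.1, 0.6, -3.5] [0.03, 0.13, -0.04] [ 0.329 -0.006  0.349]
[7.6, 1.0, -7.0] [0.09, 0.26, -0.08] [0.346 0.026 0.316]
[10.5, 1.4, -10.3] [0.17, 0.39, -0.11] [0.364 0.055 0.288]
[12.8, 2.0, -13.3] [0.27, 0.51, -0.15] [0.381 0.081 0.266]
[14.8, 2.9, -15.8] [0.39, 0.63, -0.17] [0.399 0.101 0.247]
[16.5, 4.0, -17.6] [0.53, 0.74, -0.2] [0.417 0.114 0.23 ]
[18.1, 5.4, -18.8] [0.68, 0.83, -0.22] [0.434 0.12  0.214]
[19.8, 6.8, -19.2] [0.86, 0.91, -0.23] [0.448 0.119 0.196]
[21.8, 8.0, -18.8] [1.05, 0.97, -0.25] [0.457 0.111 0.176]
[24.2, 8.9, -17.7] [1.25, 1.02, -0.26] [0.46  0.098 0.151]
```

```bash
python3 -m creep '{"delta_pos":[[2,0.6,-1.5],[4,1.2,-3],[6,1.9,-4.5],[8,2.5,-6],[10,3.2,-7.5],[12,3.8,-9],[14,4.4,-10.5],[16,5,-12],[18,5.7,-13.5],[20,6.3,-14.5]],"dr":[[0.03,0.13,-0.04],[0.09,0.26,-0.08],[0.17,0.39,-0.11],[0.27,0.51,-0.15],[0.39,0.63,-0.17],[0.53,0.74,-0.2],[0.68,0.83,-0.22],[0.86,0.91,-0.23],[1.05,0.97,-0.25],[1.25,1.02,-0.26]]}' 0.2 50 >/dev/null;  python3 - <<'E'
from h import *
from plan import *
p,d,u=grasp(np.array([.5175,.175,.138]),R.identity(),50,45)
Rt=np.c_[d,u,np.cross(d,u)]
np.savez('g.npz',p=p,Rt=Rt)
go(p-.12*d,Rt)
w=img('wrist','pics/3.png')
C=cloud(w)
E
python3 st.py
```

```text
delta cm [ 3.59  1.35 -0.17] dr [0.198 0.103 0.033]
t 3.45 q [-0.839  0.083  2.395  1.074  1.181  0.033] p [0.421 0.079 0.187] x [ 0.53  0.63 -0.57] y [ 0.2  -0.75 -0.63] F [-3.4  2.  -4.1] w 0.0512
```

View pics/3.png

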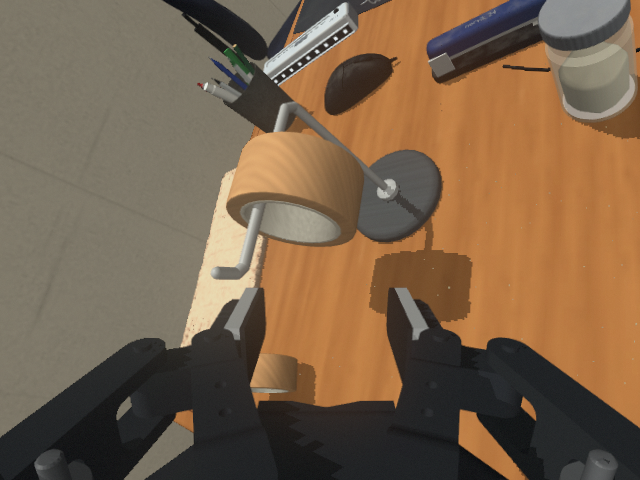

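The wrist view shows the roll on the arm at about (295,190), its near opening at (290,222) facing us, the hook tip at (218,272), and the fingers below. Next I finish the rotation and refine the roll's pose at the standoff.

```bash
python3 -m creep '{"delta_pos":[[0.5,1.3,-0.2],[1.5,1.3,-0.2],[2,1.3,-0.2],[2,1.3,-0.2],[2,1.3,-0.2]],"dr":[[0.1,0.05,0.015],[0.198,0.103,0.033],[0.198,0.103,0.033],[0.198,0.103,0.033],[0.198,0.103,0.033]]}' >/dev/null;  python3 - <<'E'
from h import *
w=img('wrist','pics/4.png');C=cloud(w).reshape(-1,3)
m=(abs(C[:,0]-.51)<.08)&(abs(C[:,1]-.175)<.075)&(C[:,2]>.075)&(C[:,2]<.2)
P=C[m]; print(len(P))
# outer surface & faces: near face points
for lo in np.arange(.48,.56,.008):
    q=P[(P[:,0]>=lo)&(P[:,0]<lo+.008)]
    if len(q): print(lo.round(3),len(q),q[:,1].min().round(4),q[:,1].max().round(4),q[:,2].min().round(4),q[:,2].max().round(4))
# arm points left of the roll
for lo in (.44,.45,.46,.47,.555,.565):
    q=C[(C[:,0]>lo)&(C[:,0]<lo+.01)&(abs(C[:,1]-.175)<.02)&(C[:,2]>.16)&(C[:,2]<.185)]
    if len(q): print('arm',lo,np.median(q,0).round(4),q[:,1].min().round(4),q[:,1].max().round(4),q[:,2].max().round(4))
# circle fit of outer surface points radius ~50 in yz
q=P[(P[:,0]>.50)&(P[:,0]<.535)]
from scipy.optimize import least_squares
r=np.hypot(q[:,1]-.175,q[:,2]-.138); q=q[(r>.044)&(r<.057)]
f=least_squares(lambda c:np.hypot(q[:,1]-c[0],q[:,2]-c[1])-.05,[.175,.138],loss='soft_l1',f_scale=.002);print(f.x.round(4),len(q))
g=np.load('g.npz');go(g['p'],g['Rt'])
E
python3 st.py
```

```text
15768
0.48 148 0.1678 0.175 0.1664 0.1747
0.488 3385 0.1242 0.2217 0.0897 0.1888
0.496 2413 0.1237 0.211 0.0994 0.1887
0.504 2177 0.1239 0.2108 0.102 0.1889
0.512 1959 0.124 0.2113 0.1026 0.189
0.52 1519 0.1248 0.2111 0.1049 0.189
0.528 1310 0.125 0.1982 0.1075 0.189
0.536 921 0.1257 0.1975 0.1075 0.1889
0.552 45 0.172 0.1781 0.1678 0.1745
0.56 97 0.1725 0.1787 0.1668 0.1742
arm 0.44 [0.4436 0.1684 0.1792] 0.1662 0.1733 0.185
arm 0.45 [0.4563 0.1695 0.1727] 0.167 0.1736 0.1744
arm 0.46 [0.465  0.1696 0.1717] 0.1669 0.174 0.1745
arm 0.47 [0.4749 0.1698 0.1719] 0.1677 0.1755 0.1746
arm 0.555 [0.5605 0.1742 0.1724] 0.172 0.1787 0.1745
arm 0.565 [0.5698 0.1744 0.172 ] 0.1728 0.1792 0.1745
[0.1754 0.1383] 6216
delta cm [13.66  0.11  0.3 ] dr [0.005 0.003 0.003]
t 4.0 q [-0.827  0.12   2.477  1.248  1.09   0.05 ] p [0.44  0.077 0.173] x [ 0.62  0.57 -0.54] y [ 0.03 -0.71 -0.71] F [-0.1  0.1 -0.2] w 0.0511
```

```bash
python3 -m creep '{"delta_pos":[[2.5,0.1,0.2],[5,0.1,0.2],[7.5,0.1,0.2],[9,0.1,0.2],[10.5,0.1,0.2],[11.5,0.1,0.2],[12.5,0.1,0.2],[13.3,0.1,0.2],[13.6,0.1,0.2],[13.6,0.1,0.2]],"dr":[[0,0,0],[0,0,0],[0,0,0],[0,0,0],[0,0,0],[0,0,0],[0,0,0],[0,0,0],[0,0,0],[0,0,0]]}'; python3 st.py
python3 - <<'E'
from h import *
img('wrist','pics/5.png')
E
```

```text
clock: 5.0
position: [0.5227, 0.155, 0.0977]
ee_rot: [-0.338, 0.833, 0.181, -0.398]
contact_force: [-0.4, 1.2, -0.2]
width: 0.0511
t 5.0 q [-0.408  0.398  2.484  1.814  0.915 -0.27 ] p [0.523 0.155 0.098] x [ 0.62  0.57 -0.54] y [ 0.03 -0.71 -0.71] F [-0.4  1.2 -0.2] w 0.0511
```

View pics/5.png

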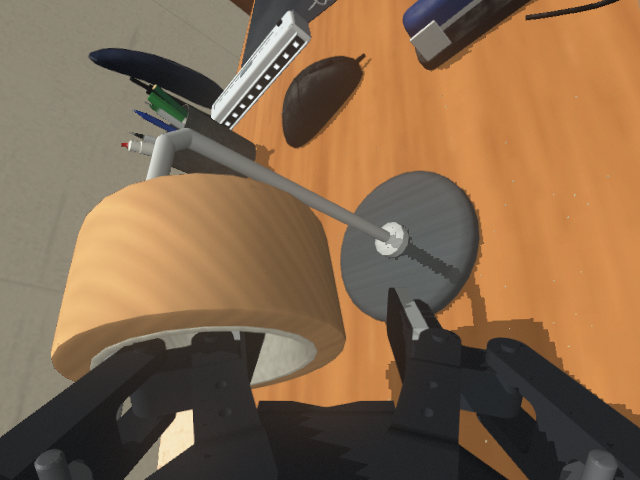

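The left finger is inside the hole (around (240,345)), the right one outside at (410,320), and the wall is between them at (330,350). Closing.

```bash
python3 -m creep '{"delta_pos":[[0,0,0],[0,0,0],[0,0,0],[0,0,0],[0,0,0],[0,0,0],[0,0,0]],"dr":[[0,0,0],[0,0,0],[0,0,0],[0,0,0],[0,0,0],[0,0,0],[0,0,0]]}' -0.8 50; python3 st.py
python3 - <<'E'
from h import *
w=img('wrist','pics/6.png')
t,M,s=tool(); print((M.T@[0,0,.036]*100).round(2))
E
```

```text
clock: 5.75
position: [0.5235, 0.1545, 0.0995]
ee_rot: [-0.34, 0.834, 0.181, -0.396]
contact_force: [-2.2, -3.6, 6.3]
width: 0.0177
t 5.75 q [-0.41   0.396  2.484  1.816  0.918 -0.27 ] p [0.524 0.155 0.1  ] x [ 0.62  0.57 -0.54] y [ 0.03 -0.7  -0.71] F [-2.2 -3.6  6.3] w 0.0177
[-1.93 -2.56 -1.64]
```

View pics/6.png

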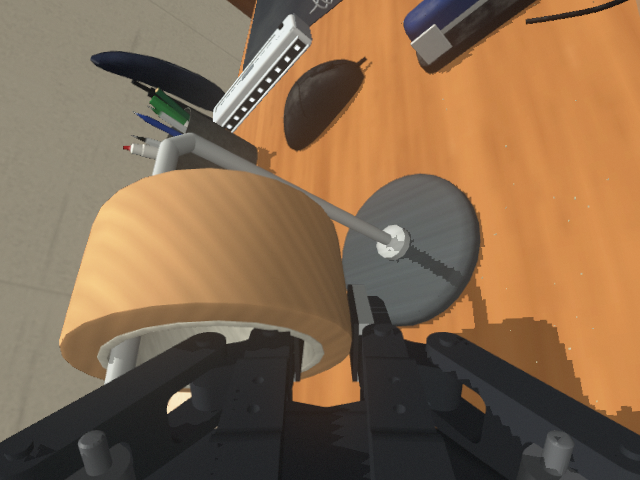

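Gripped: width 17.7 mm across the wall's curve. Lifting now.

```bash
python3 -m creep '{"delta_pos":[[-0.3,-0.4,-0.25],[-0.6,-0.8,-0.5],[-1,-1.3,-0.8],[-1.4,-1.8,-1.2],[-1.8,-2.4,-1.5],[-1.9,-2.5,-1.6],[-1.9,-2.5,-1.6]],"dr":[[0,0,0],[0,0,0],[0,0,0],[0,0,0],[0,0,0],[0,0,0],[0,0,0]]}'; python3 st.py
python3 - <<'E'
from h import *
from plan import *
d=img('scene')['pixels'];cv2.imwrite('pics/7.png',cv2.resize(d[180:400,180:480],(750,550)))
t,M,s=tool(); c=np.array([.517,.1745,.138+.0345])
off=M.T@(t-c)
for cc,y in(((.51,.1745,.1725),10),((.50,.174,.1725),20),((.485,.173,.1725),30),((.46,.172,.172),33),((.43,.171,.172),35),((.40,.17,.172),35),((.36,.168,.172),35)):
    Rz=R.from_euler('z',y,degrees=True).as_matrix(); p=np.array(cc)+Rz@(t-c)
    print((M.T@(p-t)*100).round(1).tolist(),R.from_matrix(M.T@Rz@M).as_rotvec().round(3).tolist())
E
```

```text
clock: 6.5
position: [0.5221, 0.1547, 0.1328]
ee_rot: [-0.338, 0.834, 0.18, -0.398]
contact_force: [-0.8, 0.3, -1.5]
width: 0.0172
t 6.5 q [-0.409  0.29   2.44   1.695  0.886 -0.079] p [0.522 0.155 0.133] x [ 0.62  0.57 -0.54] y [ 0.03 -0.71 -0.71] F [-0.8  0.3 -1.5] w 0.0172
[-0.2, -0.1, 0.3] [-0.095, -0.124, -0.079]
[-0.5, -0.2, 0.9] [-0.189, -0.247, -0.158]
[-1.2, -0.3, 1.9] [-0.284, -0.371, -0.237]
[-2.7, -0.3, 3.9] [-0.312, -0.408, -0.261]
[-4.5, -0.4, 6.2] [-0.331, -0.432, -0.277]
[-6.5, -0.4, 8.5] [-0.331, -0.432, -0.277]
[-9.0, -0.4, 11.5] [-0.331, -0.432, -0.277]
```

View pics/7.png

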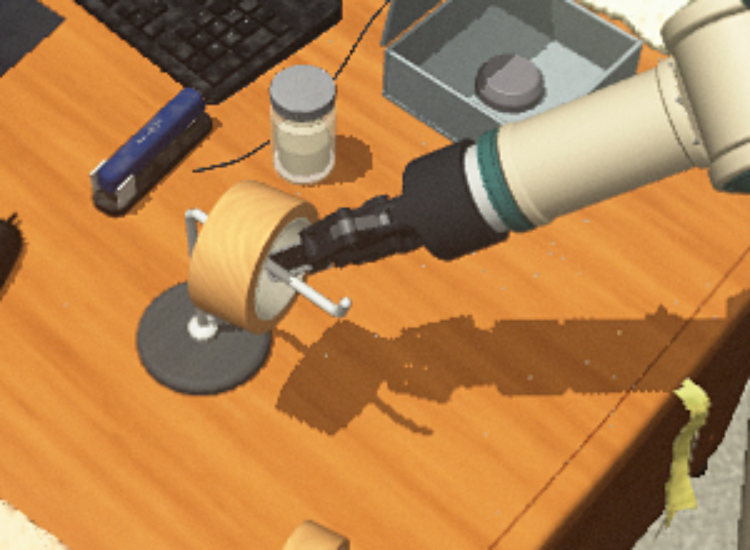

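Run:
```python
from h import *
from plan import *
t,M,s=tool(); c=np.array([.517,.1745,.138+.0345]);q=s['qpos']
for cc,y in(((.512,.1745,.176),8),((.50,.174,.179),15),((.475,.173,.179),20),((.44,.1715,.179),25),((.40,.17,.179),25),((.37,.168,.179),28),((.34,.166,.179),32)):
    Rz=R.from_euler('z',y,degrees=True).as_matrix(); p=np.array(cc)+Rz@(t-c);Rt=Rz@M
    r=ik(p,Rt[:,0],Rt[:,1],q);q=r.x
    print((M.T@(p-t)*100).round(1).tolist(),R.from_matrix(M.T@Rt).as_rotvec().round(3).tolist(),r.cost.round(4),q.round(2))
```

```text
[-0.3, -0.3, 0.1] [-0.076, -0.099, -0.063] 0.0 [-0.44  0.18  2.41  1.43  0.97  0.11]
[-1.0, -0.6, 0.7] [-0.142, -0.185, -0.119] 0.0 [-0.47  0.2   2.35  1.3   1.05  0.12]
[-2.5, -0.7, 2.6] [-0.189, -0.247, -0.158] 0.0 [-0.51  0.21  2.35  1.21  1.12  0.09]
[-4.6, -0.7, 5.2] [-0.236, -0.309, -0.198] 0.0 [-0.55  0.2   2.36  1.11  1.18  0.06]
[-7.1, -0.8, 8.3] [-0.236, -0.309, -0.198] 0.0 [-0.62  0.15  2.43  1.07  1.2   0.02]
[-9.0, -0.7, 10.5] [-0.265, -0.346, -0.222] 0.0 [-0.66  0.14  2.45  1.    1.25 -0.01]
[-10.9, -0.8, 12.7] [-0.302, -0.395, -0.253] 0.0 [-0.7   0.13  2.46  0.92  1.29 -0.05]
```

```bash
python3 -m creep '{"delta_pos":[[-0.3,-0.3,0.1],[-1,-0.6,0.7],[-1.7,-0.65,1.6],[-2.5,-0.7,2.6],[-3.5,-0.7,3.9],[-4.6,-0.7,5.2],[-5.8,-0.75,6.7],[-7.1,-0.8,8.3],[-9,-0.7,10.5],[-10.9,-0.8,12.7]],"dr":[[-0.076,-0.099,-0.063],[-0.142,-0.185,-0.119],[-0.165,-0.215,-0.14],[-0.189,-0.247,-0.158],[-0.21,-0.28,-0.18],[-0.236,-0.309,-0.198],[-0.236,-0.309,-0.198],[-0.236,-0.309,-0.198],[-0.265,-0.346,-0.222],[-0.302,-0.395,-0.253]]}'; python3 st.py
```

```text
clock: 7.55
position: [0.3531, 0.1523, 0.1396]
ee_rot: [-0.216, 0.751, 0.404, -0.476]
contact_force: [0.6, 0.2, -2.3]
width: 0.0166
t 7.55 q [-0.712  0.278  2.416  0.934  1.235 -0.142] p [0.353 0.152 0.14 ] x [ 0.22  0.81 -0.54] y [ 0.4  -0.58 -0.71] F [ 0.6  0.2 -2.3] w 0.0166
```

```bash
cat > flat.py <<'E'
from h import *
from plan import *
g=np.load('g.npz');Mg=g['Rt'];at=Mg.T@a0   # ring axis in tool frame
ct=Mg.T@(np.array([.517,.1745,.138])-np.array([.5221,.1547,.1328-.0345]))  # ring centre from TCP, tool frame
tt=(np.array([1,0,0])-at[0]*at)/np.linalg.norm(np.array([1,0,0])-at[0]*at)
def pose(c,az):
    """TCP, rot so that ring lies flat at centre c, tool tilt azimuth az"""
    z=np.array([0,0,-1.]);t=np.array([np.cos(az),np.sin(az),0])
    B=np.c_[at,tt,np.cross(at,tt)];W=np.c_[z,t,np.cross(z,t)]
    Rt=W@B.T
    return np.array(c)-Rt@ct,Rt
E
python3 - <<'E'
from flat import *
t,M,s=tool();q0=s['qpos'];print('ring now',(t+M@ct).round(3),(M@at).round(2))
for az in(30,60,90,110,130):
    p,Rt=pose([.42,.0,.10],np.radians(az))
    r=ik(p,Rt[:,0],Rt[:,1],q0)
    p,_=pose([.42,.0,.026],np.radians(az)); r2=ik(p,Rt[:,0],Rt[:,1],r.x)
    print(az,r.cost.round(4),r.x.round(2),r2.cost.round(4),r2.x.round(2),'dr',R.from_matrix(M.T@Rt).as_rotvec().round(2),Rt[:,0].round(2))
E
```

```text
ring now [0.338 0.166 0.179] [ 0.82  0.57 -0.  ]
30 0.0 [-0.87 -0.03  2.67  1.33  0.89  2.22] 0.0063 [-0.77  0.17  2.7   1.53  0.77  1.98] dr [ 2.5   0.81 -0.26] [ 0.66  0.38 -0.64]
60 0.0 [-0.9   0.17  2.44  0.9   1.15  2.12] 0.0 [-0.9   0.35  2.53  1.02  0.99  1.86] dr [2.28 0.31 0.01] [ 0.38  0.66 -0.64]
90 0.0 [-0.76  0.34  2.16  0.6   1.37  2.03] 0.0 [-0.76  0.47  2.23  0.64  1.21  1.91] dr [ 1.97 -0.15  0.25] [ 0.    0.77 -0.64]
110 0.0 [-0.64  0.43  1.99  0.44  1.51  1.95] 0.0 [-0.64  0.54  2.05  0.45  1.35  1.87] dr [ 1.72 -0.42  0.39] [-0.26  0.72 -0.64]
130 0.0 [-0.51  0.51  1.84  0.28  1.63  1.83] 0.0 [-0.51  0.6   1.9   0.28  1.48  1.79] dr [ 1.45 -0.68  0.52] [-0.49  0.59 -0.64]
```

```bash
cat >> flat.py <<'E'
def rows(c1,az,n,zt=None,Rt=None):
    t,M,s=tool();c0=t+M@ct
    if Rt is None: Rt=pose([0,0,0],az)[1]
    rv=R.from_matrix(M.T@Rt).as_rotvec();q=s['qpos']
    for f in np.arange(1,n+1)/n:
        Rf=M@R.from_rotvec(rv*f).as_matrix(); c=c0*(1-f)+np.array(c1)*f
        p=c-Rf@ct; r=ik(p,Rf[:,0],Rf[:,1],q);q=r.x
        print((M.T@(p-t)*100).round(1).tolist(),(rv*f).round(3).tolist(),'c',c.round(3),'err',r.cost.round(3),q.round(2))
E
python3 - <<'E'
from flat import *
rows([.42,0,.16],np.pi/2,15)
E
```

```text
[-0.8, 0.9, 0.2] [0.131, -0.01, 0.017] c [0.344 0.155 0.178] err 0.0 [-0.72  0.13  2.45  0.89  1.29  0.09]
[-1.6, 1.7, 0.4] [0.263, -0.02, 0.034] c [0.349 0.144 0.177] err 0.0 [-0.73  0.13  2.43  0.86  1.29  0.23]
[-2.4, 2.4, 0.5] [0.394, -0.03, 0.05] c [0.355 0.133 0.175] err 0.0 [-0.74  0.13  2.42  0.83  1.3   0.37]
[-3.2, 3.0, 0.7] [0.525, -0.04, 0.067] c [0.36  0.122 0.174] err 0.0 [-0.75  0.13  2.4   0.81  1.3   0.52]
[-4.0, 3.6, 0.7] [0.656, -0.05, 0.084] c [0.366 0.111 0.173] err 0.0 [-0.76  0.13  2.38  0.78  1.31  0.67]
[-4.8, 4.1, 0.8] [0.788, -0.06, 0.101] c [0.371 0.1   0.172] err 0.0 [-0.77  0.13  2.35  0.75  1.32  0.81]
[-5.5, 4.6, 0.7] [0.919, -0.07, 0.118] c [0.376 0.089 0.17 ] err 0.0 [-0.77  0.14  2.33  0.73  1.33  0.96]
[-6.3, 5.1, 0.6] [1.05, -0.08, 0.135] c [0.382 0.078 0.169] err 0.0 [-0.77  0.15  2.3   0.71  1.35  1.11]
[-7.1, 5.5, 0.5] [1.182, -0.09, 0.151] c [0.387 0.066 0.168] err 0.0 [-0.77  0.16  2.28  0.68  1.36  1.26]
[-7.9, 5.9, 0.2] [1.313, -0.1, 0.168] c [0.393 0.055 0.166] err 0.0 [-0.77  0.17  2.25  0.66  1.38  1.41]
[-8.6, 6.3, -0.1] [1.444, -0.11, 0.185] c [0.398 0.044 0.165] err 0.0 [-0.77  0.18  2.22  0.64  1.4   1.55]
[-9.4, 6.6, -0.5] [1.575, -0.12, 0.202] c [0.404 0.033 0.164] err 0.0 [-0.76  0.19  2.19  0.63  1.43  1.7 ]
[-10.1, 7.0, -0.9] [1.707, -0.13, 0.219] c [0.409 0.022 0.163] err 0.0 [-0.76  0.21  2.16  0.61  1.45  1.84]
[-10.8, 7.4, -1.5] [1.838, -0.14, 0.236] c [0.415 0.011 0.161] err 0.0 [-0.76  0.23  2.12  0.6   1.48  1.98]
[-11.6, 7.9, -2.1] [1.969, -0.15, 0.252] c [0.42 0.   0.16] err 0.0 [-0.76  0.25  2.09  0.59  1.5   2.12]
```

```bash
python3 -m creep '{"delta_pos":[[-0.8,0.9,0.2],[-1.6,1.7,0.4],[-2.4,2.4,0.5],[-3.2,3,0.7],[-4,3.6,0.7],[-4.8,4.1,0.8],[-5.5,4.6,0.7],[-6.3,5.1,0.6],[-7.1,5.5,0.5],[-7.9,5.9,0.2]],"dr":[[0.131,-0.01,0.017],[0.263,-0.02,0.034],[0.394,-0.03,0.05],[0.525,-0.04,0.067],[0.656,-0.05,0.084],[0.788,-0.06,0.1],[0.919,-0.07,0.118],[1.05,-0.08,0.135],[1.182,-0.09,0.15],[1.313,-0.1,0.168]]}' >/dev/null; python3 st.py
python3 - <<'E'
from flat import *
rows([.42,0,.12],np.pi/2,7)
E
```

```text
t 8.55 q [-0.774  0.27   2.192  0.666  1.347  1.379] p [0.359 0.053 0.14 ] x [ 0.09  0.75 -0.65] y [-0.79 -0.34 -0.5 ] F [-0.7  0.4 -1.8] w 0.0174
[-0.2, 0.3, -0.6] [0.093, -0.007, 0.012] c [0.398 0.047 0.16 ] err 0.0 [-0.77  0.19  2.23  0.65  1.38  1.51]
[-0.3, 0.5, -1.3] [0.186, -0.014, 0.024] c [0.402 0.039 0.153] err 0.0 [-0.77  0.2   2.22  0.64  1.39  1.6 ]
[-0.5, 0.7, -1.9] [0.278, -0.021, 0.036] c [0.405 0.031 0.147] err 0.0 [-0.76  0.22  2.2   0.63  1.39  1.69]
[-0.7, 0.8, -2.6] [0.371, -0.028, 0.049] c [0.409 0.023 0.14 ] err 0.0 [-0.76  0.24  2.19  0.62  1.4   1.78]
[-0.9, 0.9, -3.3] [0.464, -0.036, 0.061] c [0.413 0.016 0.133] err 0.0 [-0.76  0.26  2.17  0.61  1.4   1.88]
[-1.0, 1.0, -4.0] [0.557, -0.043, 0.073] c [0.416 0.008 0.127] err 0.0 [-0.76  0.28  2.16  0.6   1.41  1.97]
[-1.2, 1.0, -4.7] [0.649, -0.05, 0.085] c [0.42 0.   0.12] err 0.0 [-0.76  0.3   2.14  0.6   1.42  2.06]
```

```bash
python3 -m creep '{"delta_pos":[[-0.2,0.3,-0.6],[-0.3,0.5,-1.3],[-0.5,0.7,-1.9],[-0.7,0.8,-2.6],[-0.9,0.9,-3.3],[-1,1,-4],[-1.2,1,-4.7],[-1.2,1,-4.7],[-1.2,1,-4.7]],"dr":[[0.093,-0.007,0.012],[0.186,-0.014,0.024],[0.278,-0.021,0.036],[0.371,-0.028,0.05],[0.464,-0.036,0.06],[0.557,-0.043,0.073],[0.649,-0.05,0.085],[0.649,-0.05,0.085],[0.649,-0.05,0.085]]}' >/dev/null; python3 st.py
python3 - <<'E'
from flat import *
t,M,s=tool();c=t+M@ct
print('ring est',c.round(3),(M@at).round(3))
D=img('top');C=cloud(D).reshape(-1,3);E=img('scene');C2=cloud(E).reshape(-1,3)
cv2.imwrite('pics/8.png',cv2.resize(E['pixels'][150:400,200:520],(768,600)))
# top annulus plane
for C in(C,C2):
    r=np.hypot(C[:,0]-c[0],C[:,1]-c[1]);P=C[(r>.036)&(r<.05)&(abs(C[:,2]-c[2]-.024)<.012)]
    for _ in range(4):
        A=np.c_[P[:,:2]-c[:2],np.ones(len(P))];k=np.linalg.lstsq(A,P[:,2],rcond=None)[0];e=abs(P[:,2]-A@k);P=P[e<max(.002,np.median(e)*2)]
    print(len(P),'slopes',k[:2].round(3),'z top',k[2].round(4),P[:,:2].mean(0).round(3))
go([t[0],t[1],t[2]-.08])
E
```

```text
t 9.45 q [-0.762  0.394  2.078  0.599  1.394  2.036] p [0.378 0.015 0.116] x [ 0.    0.77 -0.64] y [-1.   -0.   -0.01] F [ 0.4  0.3 -1.7] w 0.0176
ring est [0.42  0.001 0.121] [ 0.007  0.    -1.   ]
618 slopes [0.074 0.168] z top 0.1412 [0.424 0.011]
426 slopes [0.07  0.171] z top 0.141 [0.418 0.013]
delta cm [ 5.14  0.03 -6.17] dr
```

View pics/8.png

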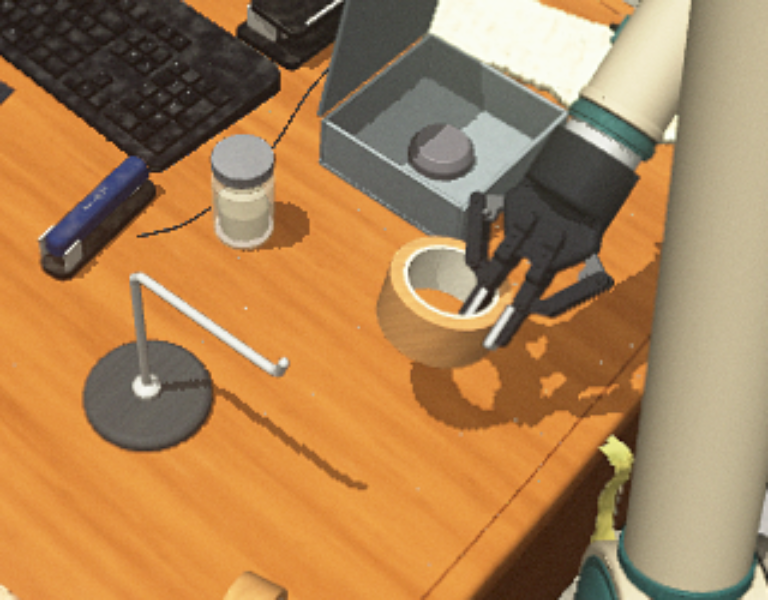

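The image shows the roll held nearly level at about (440,300), the hook empty and the tin open behind it. Both cameras give a tilt of about 10°, so I level it and go down.

Run:
```python
from flat import *
t,M,s=tool();c=np.array([.42,.003,.1175])
dR=R.from_rotvec([-.169,.071,0]).as_matrix()
for f,z in((.5,.1),(1,.07),(1,.045),(1,.036),(1,.03),(1,.025)):
    d=R.from_rotvec(np.array([-.169,.071,0])*f).as_matrix()
    p=np.array([c[0],c[1],z])+d@(t-c); print((M.T@(p-t)*100).round(1).tolist(),R.from_matrix(M.T@d@M).as_rotvec().round(3).tolist(),p[2].round(4))
    r=ik(p,(d@M)[:,0],(d@M)[:,1],s['qpos']);print(r.cost)
```

```text
[1.1, 0.0, -1.3] [0.027, 0.084, 0.023] 0.0995
2.082486004356742e-25
[3.0, 0.0, -3.6] [0.054, 0.169, 0.047] 0.07
7.5786969029650265e-22
[4.6, 0.0, -5.5] [0.054, 0.169, 0.047] 0.045
5.346159371094249e-19
[5.2, 0.1, -6.2] [0.054, 0.169, 0.047] 0.036
2.1119959196000003e-18
[5.6, 0.1, -6.6] [0.054, 0.169, 0.047] 0.03
5.485682311303469e-18
[5.9, 0.1, -7.0] [0.054, 0.169, 0.047] 0.025
2.5738903603062563e-30
```

```bash
python3 -m creep '{"delta_pos":[[1.1,0,-1.3],[2.2,0,-2.6],[3,0,-3.6],[3.8,0,-4.6],[4.6,0,-5.5],[5,0.1,-5.9],[5.2,0.1,-6.2],[5.2,0.1,-6.2]],"dr":[[0.027,0.084,0.023],[0.04,0.12,0.033],[0.054,0.169,0.047],[0.054,0.169,0.047],[0.054,0.169,0.047],[0.054,0.169,0.047],[0.054,0.169,0.047],[0.054,0.169,0.047]]}' >/dev/null; python3 st.py
python3 - <<'E'
from flat import *
t,M,s=tool();c=np.array([.42,.003,.036])
for n in('top','scene'):
    C=cloud(img(n)).reshape(-1,3)
    r=np.hypot(C[:,0]-c[0],C[:,1]-c[1]);P=C[(r>.034)&(r<.052)&(abs(C[:,2]-.06)<.012)]
    for _ in range(5):
        A=np.c_[P[:,:2]-c[:2],np.ones(len(P))];k=np.linalg.lstsq(A,P[:,2],rcond=None)[0];e=abs(P[:,2]-A@k);P=P[e<max(.002,np.median(e)*2)]
    print(len(P),'slopes',k[:2].round(3),'z top',k[2].round(4),P[:,:2].min(0).round(3),P[:,:2].max(0).round(3))
go([t[0],t[1],t[2]-.01])
E
```

```text
t 10.35 q [-0.664  0.456  2.13   0.555  1.142  2.116] p [0.378 0.014 0.035] x [-0.05  0.65 -0.76] y [-1.    0.    0.07] F [ 0.  -0.2 -0.9] w 0.0173
602 slopes [0.005 0.019] z top 0.0592 [ 0.369 -0.047] [0.472 0.052]
474 slopes [0.004 0.017] z top 0.0588 [ 0.369 -0.045] [0.469 0.054]
delta cm [ 0.8  -0.04 -0.66] dr
```

```bash
python3 -m creep '{"delta_pos":[[0.2,0,-0.17],[0.4,0,-0.33],[0.6,0,-0.5],[0.8,0,-0.66],[0.88,0,-0.72],[0.88,0,-0.72]],"dr":[[0,0.01,0],[0,0.02,0],[0,0.02,0],[0,0.02,0],[0,0.02,0],[0,0.02,0]]}' ; python3 st.py
```

```text
clock: 11.05
position: [0.3773, 0.0146, 0.0248]
ee_rot: [0.629, -0.282, 0.324, 0.648]
contact_force: [-1.3, -2.9, 6.4]
width: 0.0175
t 11.05 q [-0.654  0.465  2.142  0.555  1.105  2.112] p [0.377 0.015 0.025] x [-0.05  0.63 -0.77] y [-1.    0.    0.07] F [-1.3 -2.9  6.4] w 0.0175
```

```bash
python3 -m creep '{"delta_pos":[[0,0,0],[0,0,0],[0,0,0],[0,0,0],[0,0,0]],"dr":[[0,0,0],[0,0,0],[0,0,0],[0,0,0],[0,0,0]]}' 0.0 >/dev/null; python3 st.py;  python3 -m creep '{"delta_pos":[[-1,0,0],[-2.5,0,0],[-5,0,0],[-8,0,0],[-11,0,0],[-14,0,0],[-17,0,0],[-17,0,0]],"dr":[[0,0,0],[0,0,0],[0,0,0],[0,0,0],[0,0,0],[0,0,0],[0,0,0],[0,0,0]]}' >/dev/null; python3 st.py
cat > ring.py <<'E'
from h import *
from scipy.optimize import least_squares
def ring(c,ztop,names=('top','scene'),save=None):
  for n in names:
    D=img(n)
    if save: cv2.imwrite(save%n,D['pixels'])
    C=cloud(D).reshape(-1,3)
    r=np.hypot(C[:,0]-c[0],C[:,1]-c[1]);P=C[(r<.075)&(abs(C[:,2]-ztop)<.006)]
    m=cv2.minEnclosingCircle(P[:,:2].astype(np.float32))
    f=least_squares(lambda x:np.clip(abs(np.hypot(P[:,0]-x[0],P[:,1]-x[1])-.043)-.007,0,1),m[0])
    k=np.linalg.lstsq(np.c_[P[:,:2]-c[:2],np.ones(len(P))],P[:,2],rcond=None)[0]
    print(n,len(P),'mec',np.round(m[0],4),round(m[1],4),'fit',f.x.round(4),'plane',k.round(4))
E
python3 -c "
from ring import *
ring((.42,.003),.048)"
```

```text
t 11.55 q [-0.653  0.465  2.143  0.556  1.103  2.112] p [0.377 0.015 0.024] x [-0.05  0.63 -0.77] y [-1.    0.    0.07] F [-0.3  0.3 -0.7] w 0.0431
t 12.35 q [-0.811  0.329  1.854  0.411  1.521  2.215] p [ 0.388 -0.096  0.158] x [-0.04  0.63 -0.78] y [-1.    0.    0.06] F [ 0.1 -1.4  0.1] w 0.0424
top 925 mec [0.4215 0.0031] 0.0508 fit [0.422  0.0034] plane [-0.0003  0.0037  0.0488]
scene 924 mec [0.417  0.0039] 0.0519 fit [0.418  0.0048] plane [ 0.0034 -0.0024  0.048 ]
```

Roll lies flat on the desk at (0.420, 0.004), plane level in both cameras. Next I grip its rim from above on the near-right side.

Run:
```python
from plan import *
from h import tool
s=.7071;Rt=np.array([[0,-s,-s],[0,-s,s],[-1,0,0]])
np.save('Rd.npy',Rt)
t,M,st=tool();rv=R.from_matrix(M.T@Rt).as_rotvec();q=st['qpos'];p1=np.array([.3896,-.0264,.10])
for f in np.arange(1,10)/9:
    p=t*(1-f)+p1*f;A=M@R.from_rotvec(rv*f).as_matrix();r=ik(p,A[:,0],A[:,1],q);q=r.x
    print((M.T@(p-t)*100).round(1).tolist(),(rv*f).round(3).tolist(),r.cost.round(3),q.round(2))
for p in((.39,-.026,.026),(.548,-.239,.12),(.548,-.239,.03)):
    r=ik(p,Rt[:,0],Rt[:,1],q);print(p,r.cost.round(4),r.x.round(2))
```

```text
[0.9, -0.1, 0.2] [-0.086, 0.075, 0.023] 0.0 [-0.75  0.25  1.92  0.38  1.48  2.18]
[1.9, -0.2, 0.4] [-0.173, 0.149, 0.047] 0.0 [-0.7   0.22  1.93  0.34  1.42  2.15]
[2.8, -0.3, 0.6] [-0.259, 0.224, 0.07] 0.0 [-0.64  0.19  1.95  0.3   1.37  2.13]
[3.8, -0.3, 0.7] [-0.346, 0.298, 0.093] 0.0 [-0.58  0.17  1.97  0.26  1.31  2.1 ]
[4.7, -0.4, 0.9] [-0.432, 0.373, 0.116] 0.0 [-0.52  0.14  1.99  0.22  1.25  2.09]
[5.7, -0.5, 1.1] [-0.519, 0.447, 0.14] 0.0 [-0.46  0.12  2.02  0.17  1.18  2.08]
[6.6, -0.6, 1.3] [-0.605, 0.522, 0.163] 0.0 [-0.39  0.1   2.05  0.12  1.11  2.08]
[7.6, -0.7, 1.5] [-0.692, 0.596, 0.186] 0.0 [-0.32  0.08  2.08  0.07  1.04  2.09]
[8.5, -0.8, 1.7] [-0.778, 0.671, 0.209] 0.0 [-0.25  0.06  2.12  0.    0.97  2.11]
(0.39, -0.026, 0.026) 0.0 [-0.25  0.15  2.23 -0.    0.76  2.11]
(0.548, -0.239, 0.12) 0.0 [-0.53  0.36  1.66  0.    1.12  1.83]
(0.548, -0.239, 0.03) 0.0 [-0.53  0.43  1.78 -0.    0.92  1.83]
```

```bash
python3 -m creep '{"delta_pos":[[0.9,-0.1,0.2],[1.9,-0.2,0.4],[2.8,-0.3,0.6],[3.8,-0.3,0.7],[4.7,-0.4,0.9],[5.7,-0.5,1.1],[6.6,-0.6,1.3],[7.6,-0.7,1.5],[8.5,-0.8,1.7],[8.5,-0.8,1.7]],"dr":[[-0.086,0.075,0.023],[-0.173,0.149,0.047],[-0.259,0.224,0.07],[-0.346,0.298,0.093],[-0.432,0.373,0.116],[-0.519,0.447,0.14],[-0.605,0.522,0.163],[-0.692,0.596,0.186],[-0.778,0.671,0.209],[-0.778,0.671,0.209]]}' 0.0 >/dev/null; python3 st.py
python3 - <<'E'
from ring import *
Rt=np.load('Rd.npy'); go([.3896,-.0264,.026],Rt)
ring((.42,.003),.048,('wrist',))
E
```

```text
t 13.45 q [-2.40e-01  1.26e-01  2.08e+00  1.00e-03  9.42e-01  2.11e+00] p [ 0.386 -0.023  0.099] x [-0.01  0.   -1.  ] y [-0.7  -0.71  0.  ] F [0.1 0.4 0.1] w 0.0427
delta cm [ 7.25 -0.   -0.58] dr [ 0.006  0.006 -0.003]
wrist 11054 mec [0.4196 0.0039] 0.0502 fit [0.4195 0.0034] plane [ 0.0009 -0.0039  0.0483]
```

```bash
python3 -m creep '{"delta_pos":[[1.5,0,-0.3],[3.5,0,-0.6],[5,0,-0.6],[6,0,-0.6],[6.8,0,-0.6],[7.2,0,-0.6],[7.2,0,-0.6]],"dr":[[0,0,0],[0,0,0],[0,0,0],[0,0,0],[0,0,0],[0,0,0],[0,0,0]]}' 0.0 >/dev/null; python3 st.py;  python3 -m creep '{"delta_pos":[[0,0,0],[0,0,0],[0,0,0],[0,0,0],[0,0,0],[0,0,0],[0,0,0]],"dr":[[0,0,0],[0,0,0],[0,0,0],[0,0,0],[0,0,0],[0,0,0],[0,0,0]]}' -0.8 50 >/dev/null; python3 st.py; python3 -m creep '{"delta_pos":[[-1,0,0],[-3,0,0],[-6,0,0],[-10,0,0],[-13,0,0],[-13,0,0]],"dr":[[0,0,0],[0,0,0],[0,0,0],[0,0,0],[0,0,0],[0,0,0]]}' >/dev/null; python3 st.py
python3 - <<'E'
from ring import *
t,M,s=tool();c=t-.043*M[:,1]; print('ring exp',c)
ring(c,t[2]+.022,('top','scene','wrist'))
for n in('top','scene','wrist'):
    C=cloud(img(n)).reshape(-1,3);C=C[(np.hypot(C[:,0]-.578,C[:,1]+.208)<.045)&(abs(C[:,2]-.025)<.003)]
    if len(C)>30:
        m=cv2.minEnclosingCircle(C[:,:2].astype(np.float32));print('hub',n,np.round(m[0],4),round(m[1],4),C.mean(0).round(4))
E
```

```text
t 14.2 q [-2.540e-01  2.490e-01  2.166e+00  1.000e-03  7.280e-01  2.102e+00] p [ 0.394 -0.03   0.028] x [-0.  0. -1.] y [-0.71 -0.71  0.  ] F [ 0.1 -0.  -0.3] w 0.043
t 14.9 q [-2.530e-01  2.470e-01  2.166e+00  1.000e-03  7.280e-01  2.102e+00] p [ 0.395 -0.03   0.029] x [ 0.  0. -1.] y [-0.71 -0.71 -0.  ] F [-1.6 -0.1  5.7] w 0.013
t 15.5 q [-2.530e-01  5.900e-02  1.966e+00  1.000e-03  1.107e+00  2.102e+00] p [ 0.397 -0.031  0.162] x [ 0.01 -0.   -1.  ] y [-0.71 -0.71 -0.01] F [ 1.4  0.  -1.8] w 0.0127
ring exp [ 4.27639439e-01 -3.71211444e-04  1.61810900e-01]
top 725 mec [ 0.4308 -0.001 ] 0.0504 fit [ 0.4297 -0.0011] plane [0.0088 0.0053 0.1819]
scene 745 mec [ 0.4188 -0.0027] 0.0566 fit [0.426 0.001] plane [-0.0066 -0.0171  0.1803]
wrist 12526 mec [ 0.4207 -0.0052] 0.0559 fit [0.4222 0.0013] plane [-0.0188 -0.0048  0.1787]
hub top [ 0.5815 -0.2095] 0.0292 [ 0.5814 -0.21    0.0251]
hub scene [ 0.5769 -0.206 ] 0.0297 [ 0.5768 -0.2061  0.0251]
```

```bash
python3 -m creep '{"delta_pos":[[0,0.5,-3],[0,1.1,-7],[0,1.8,-11],[0,2.4,-15],[0,3.1,-19],[0,3.6,-22.5],[1,4,-24.5],[2.5,4,-25.3],[4,4,-25.3],[4,4,-25.3]],"dr":[[0,0,0],[0,0,0],[0,0,0],[0,0,0],[0,0,0],[0,0,0],[0,0,0],[0,0,0],[0,0,0],[0,0,0]]}' >/dev/null; python3 -m creep '{"delta_pos":[[0,0,0],[0,0,0]],"dr":[[0,0,0],[0,0,0]]}' >/dev/null; python3 st.py
python3 - <<'E'
from ring import *
t,M,s=tool();c=t+[.0315,.0305,0]; print('ring exp',c)
ring(c,t[2]+.019,('top','scene','wrist'),save='pics/9%s.png')
a=cv2.imread('pics/9wrist.png');b=cv2.imread('pics/9top.png')
cv2.imwrite('pics/9.png',np.hstack([cv2.resize(a,(480,360)),cv2.resize(b[160:310,350:490],(320,343)).copy() if 0 else cv2.resize(b[160:320,350:490],(315,360))]))
E
```

```text
t 17.0 q [-5.270e-01  3.860e-01  1.634e+00  1.000e-03  1.122e+00  1.828e+00] p [ 0.545 -0.237  0.118] x [ 0.  0. -1.] y [-0.71 -0.71 -0.  ] F [ 0.9 -0.9 -1.3] w 0.0128
ring exp [ 0.57654155 -0.20616389  0.11832629]
top 858 mec [ 0.573  -0.2113] 0.056 fit [ 0.5789 -0.2065] plane [ 0.0031 -0.0017  0.1382]
scene 668 mec [ 0.5866 -0.2131] 0.0664 fit [ 0.5781 -0.2053] plane [ 0.0024 -0.0071  0.138 ]
wrist 20629 mec [ 0.5906 -0.2192] 0.0653 fit [ 0.5799 -0.2084] plane [ 0.0033 -0.0033  0.1382]
```

View pics/9.png

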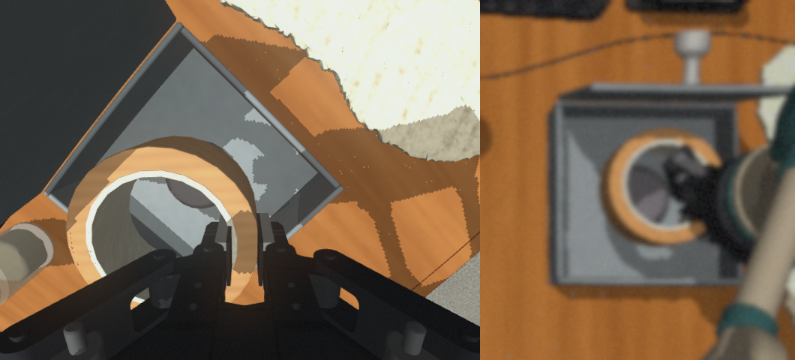

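The left panel shows the roll held over the tin, and the hub at about (190,190) partly under the ring. In the right panel the ring (665,188) is over the hub. Cameras and kinematics agree on a 2–3 mm shift.

```bash
python3 -m creep '{"delta_pos":[[1,0,-0.2],[2.5,0,-0.25],[4,0,-0.25],[5.3,0,-0.25],[5.9,0,-0.25],[5.9,0,-0.25]],"dr":[[0,0,0],[0,0,0],[0,0,0],[0,0,0],[0,0,0],[0,0,0]]}' >/dev/null; python3 st.py;python3 -m creep '{"delta_pos":[[0.3,0,0],[0.6,0,0],[0.9,0,0],[1.2,0,0],[1.4,0,0],[1.4,0,0]],"dr":[[0,0,0],[0,0,0],[0,0,0],[0,0,0],[0,0,0],[0,0,0]]}' >/dev/null; python3 st.py
```

```text
t 17.75 q [-5.290e-01  4.500e-01  1.701e+00  1.000e-03  9.930e-01  1.826e+00] p [ 0.546 -0.239  0.058] x [-0.  0. -1.] y [-0.71 -0.71  0.  ] F [-0.9 -0.5 -0.9] w 0.0126
t 18.35 q [-5.290e-01  4.650e-01  1.716e+00  1.000e-03  9.620e-01  1.827e+00] p [ 0.547 -0.239  0.045] x [-0.  0. -1.] y [-0.71 -0.71 -0.  ] F [ 0.7  0.3 -2.4] w 0.0128
```

```bash
python3 -m creep '{"delta_pos":[[0.2,0,0],[0.4,0,0],[0.6,0,0],[0.8,0,0],[0.95,0,0],[0.95,0,0]],"dr":[[0,0,0],[0,0,0],[0,0,0],[0,0,0],[0,0,0],[0,0,0]]}' >/dev/null; python3 st.py;python3 -c "
from ring import *
ring((.579,-.208),.054,('top','scene'))"
```

```text
t 18.95 q [-5.290e-01  4.750e-01  1.726e+00  1.000e-03  9.420e-01  1.827e+00] p [ 0.547 -0.239  0.035] x [-0.  0. -1.] y [-0.71 -0.71 -0.  ] F [-0.1 -0.3 -1.6] w 0.0129
top 705 mec [ 0.577  -0.2106] 0.0523 fit [ 0.5806 -0.2087] plane [0.0021 0.0002 0.0553]
scene 590 mec [ 0.5706 -0.2111] 0.0564 fit [ 0.576  -0.2076] plane [0.0034 0.0014 0.0546]
```

```bash
python3 -m creep '{"delta_pos":[[0.1,0,0],[0.2,0,0],[0.25,0,0],[0.25,0,0]],"dr":[[0,0,0],[0,0,0],[0,0,0],[0,0,0]]}' >/dev/null; python3 st.py; python3 -m creep '{"delta_pos":[[0,0,0],[0,0,0],[0,0,0],[0,0,0]],"dr":[[0,0,0],[0,0,0],[0,0,0],[0,0,0]]}' -0.3 >/dev/null; python3 st.py; python3 -m creep '{"delta_pos":[[-1.5,0,0],[-4,0,0],[-8,0,0],[-12,0,0],[-16,0,0],[-20,0,0],[-22,0,0],[-22,0,0]],"dr":[[0,0,0],[0,0,0],[0,0,0],[0,0,0],[0,0,0],[0,0,0],[0,0,0],[0,0,0]]}'>/dev/null; python3 st.py; python3 -c "
from ring import *
ring((.579,-.208),.054,('top','scene','wrist'),save='pics/10%s.png')
C=cloud(img('top')).reshape(-1,3)
for D in (C,cloud(img('scene')).reshape(-1,3)):
    P=D[(abs(D[:,1]+.209)<.09)&(D[:,0]>.61)&(D[:,0]<.8)&(D[:,2]>.075)&(D[:,2]<.26)]
    for z in np.arange(.08,.25,.02):
        q=P[abs(P[:,2]-z)<.01]
        if len(q): print(z.round(2),len(q),q[:,0].min().round(3),np.median(q[:,0]).round(3),q[:,0].max().round(3),q[:,1].min().round(3),q[:,1].max().round(3))
"
```

```text
t 19.45 q [-5.290e-01  4.770e-01  1.727e+00  1.000e-03  9.370e-01  1.826e+00] p [ 0.547 -0.239  0.034] x [ 0.  0. -1.] y [-0.71 -0.71 -0.  ] F [-1.4  0.2  5. ] w 0.0128
t 19.85 q [-5.290e-01  4.780e-01  1.728e+00  1.000e-03  9.360e-01  1.826e+00] p [ 0.547 -0.239  0.033] x [-0.  0. -1.] y [-0.71 -0.71 -0.  ] F [-0.2 -0.5  0.2] w 0.0299
t 20.65 q [-5.290e-01  2.950e-01  1.414e+00  1.000e-03  1.425e+00  1.827e+00] p [ 0.549 -0.24   0.257] x [ 0.01 -0.   -1.  ] y [-0.71 -0.71 -0.  ] F [0.5 0.1 0.1] w 0.0294
top 892 mec [ 0.5799 -0.2098] 0.0502 fit [ 0.5795 -0.2092] plane [0.0015 0.0002 0.0537]
scene 645 mec [ 0.5761 -0.2073] 0.0535 fit [ 0.5763 -0.2075] plane [0.0012 0.0004 0.0533]
wrist 4211 mec [ 0.5777 -0.2088] 0.05 fit [ 0.5776 -0.2092] plane [ 0.0002 -0.0013  0.0533]
0.08 30 0.661 0.662 0.667 -0.188 -0.124
0.1 45 0.659 0.66 0.664 -0.259 -0.124
0.12 44 0.654 0.658 0.661 -0.292 -0.124
0.14 52 0.652 0.653 0.658 -0.254 -0.124
0.16 57 0.647 0.651 0.653 -0.292 -0.124
0.18 55 0.644 0.646 0.65 -0.261 -0.125
0.2 138 0.641 0.65 0.69 -0.292 -0.124
0.22 364 0.636 0.656 0.689 -0.293 -0.125
0.24 227 0.636 0.64 0.644 -0.29 -0.126
0.08 158 0.657 0.66 0.665 -0.293 -0.122
0.1 220 0.653 0.657 0.662 -0.291 -0.122
0.12 234 0.65 0.654 0.658 -0.295 -0.121
0.14 235 0.647 0.651 0.656 -0.291 -0.122
0.16 235 0.643 0.647 0.651 -0.29 -0.122
0.18 254 0.64 0.644 0.649 -0.292 -0.122
0.2 304 0.636 0.641 0.688 -0.292 -0.121
0.22 409 0.633 0.638 0.686 -0.292 -0.122
0.24 93 0.632 0.637 0.643 -0.291 -0.124
```

```bash
python3 -c "
from h import *
from plan import *
z=np.load('s0.npz')
A=np.vstack([z['a'].reshape(-1,3),z['b'].reshape(-1,3)])
for x in np.arange(.66,.95,.03):
    print(x.round(2),[ (lambda q: round(float(np.nanmax(q)),2) if len(q) else None)(A[(abs(A[:,0]-x)<.015)&(abs(A[:,1]-y)<.02),2]) for y in np.arange(-.36,.0,.04)])
k=A[(A[:,0]>.66)&(A[:,0]<.70)&(abs(A[:,1]+.21)<.06)&(A[:,2]>.17)&(A[:,2]<.24)]
k=k[k[:,0]>.66];print('knob',k.min(0),k.max(0))
M=np.array([[0,0,-1.],[0,-1,0],[-1,0,0]]) # x down,y=-y,z=-x
from h import tool
t,_,s=tool();q=s['qpos']
for p in((.60,-.16,.30),(.71,-.16,.30),(.71,-.16,.21),(.62,-.16,.17),(.51,-.16,.07)):
    r=ik(p,M[:,0],M[:,1],q);print(p,r.cost.round(4),r.x.round(2))
go([.60,-.16,.31],M)
"
```

```text
0.66 [0.02, 0.01, 0.19, 0.19, 0.22, 0.17, 0.21, 0.01, 0.1]
0.69 [0.02, 0.02, 0.0, 0.22, 0.22, 0.0, 0.01, 0.01, 0.1]
0.72 [0.01, 0.01, 0.01, 0.01, 0.01, 0.01, 0.01, 0.01, 0.0]
0.75 [0.02, 0.01, 0.01, 0.05, 0.05, 0.03, 0.03, 0.02, 0.02]
0.78 [0.0, 0.06, 0.06, 0.06, 0.06, 0.03, 0.03, 0.03, 0.02]
0.81 [0.05, 0.06, 0.06, 0.06, 0.06, 0.03, 0.03, 0.03, 0.02]
0.84 [0.05, 0.05, 0.06, 0.06, 0.05, 0.03, 0.03, 0.03, 0.02]
0.87 [0.38, 0.36, 0.01, 0.01, 0.03, 0.03, 0.03, 0.03, 0.02]
0.9 [0.4, 0.38, 0.01, 0.01, 0.03, 0.03, 0.03, 0.03, 0.02]
0.93 [0.37, 0.37, 0.01, 0.01, 0.03, 0.03, 0.03, 0.03, 0.03]
knob [ 0.66041456 -0.22149909  0.19618937] [ 0.68994996 -0.19141713  0.22490845]
(0.6, -0.16, 0.3) 0.0 [-0.37  0.32  1.27  0.    1.55  1.2 ]
(0.71, -0.16, 0.3) 0.0 [-0.32  0.52  0.96  0.    1.66  1.25]
(0.71, -0.16, 0.21) 0.0 [-0.32  0.52  1.17  0.    1.45  1.25]
(0.62, -0.16, 0.17) 0.0 [-0.36  0.39  1.48 -0.    1.27  1.21]
(0.51, -0.16, 0.07) 0.0 [-0.44  0.31  1.88 -0.    0.96  1.14]
delta cm [-5.9  -9.38  1.76] dr [-0.785  0.004  0.001]
```

```bash
python3 -c "
import cv2,numpy as np
a=cv2.imread('pics/10scene.png')[60:280,280:520];b=cv2.imread('pics/10top.png')[100:320,360:600]
cv2.imwrite('pics/10.png',np.hstack([cv2.resize(a,(400,367)),cv2.resize(b,(400,367))]))"
```

```text
(no output)
```

View pics/10.png

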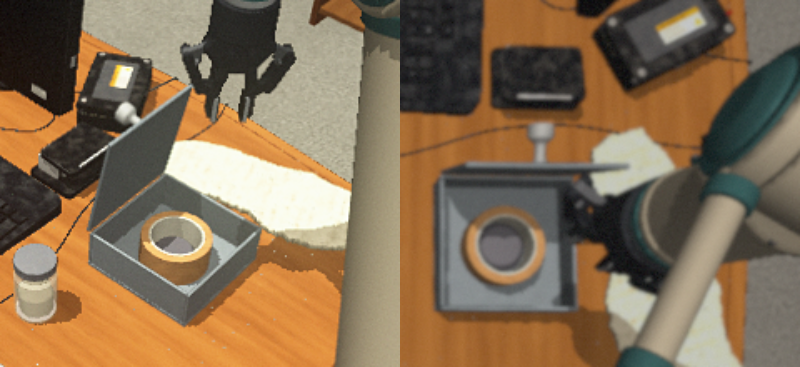

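The roll sits around the hub inside the tin (scene 175,248; top 505,245), and the lid stands with its knob behind. Next I go over the lid with shut fingers.

```bash
python3 -m creep '{"delta_pos":[[-3,-0.5,0],[-6,-2.5,0.5],[-6.5,-5,1],[-6.5,-7,1.3],[-6.5,-9,1.7],[-6.5,-9.4,1.8],[-6.5,-9.4,1.8]],"dr":[[-0.13,0,0],[-0.26,0,0],[-0.39,0,0],[-0.52,0,0],[-0.65,0,0],[-0.785,0,0],[-0.785,0,0]]}' -1 40 >/dev/null; python3 st.py; python3 -c "
from h import *
go([.715,-.155,.315],np.array([[0,0,-1.],[0,-1,0],[-1,0,0]]))"
```

```text
t 21.6 q [-3.710e-01  3.180e-01  1.239e+00  1.000e-03  1.589e+00  1.199e+00] p [ 0.601 -0.159  0.316] x [-0.  0. -1.] y [ 0. -1. -0.] F [-0.1 -0.2 -0.2] w 0.0002
delta cm [  0.08  -0.38 -11.44] dr [0.001 0.003 0.002]
```

```bash
python3 -m creep '{"delta_pos":[[0,-0.5,-3],[0,-1,-7],[0,-1.9,-11],[0,-1.9,-11.5],[3,-1.9,-11.5],[6,-1.9,-11.5],[9,-1.9,-11.5],[10.5,-1.9,-11.5],[10.5,-1.9,-11.5]],"dr":[[0,0,0],[0,0,0],[0,0,0],[0,0,0],[0,0,0],[0,0,0],[0,0,0],[0,0,0],[0,0,0]]}' >/dev/null; python3 st.py; python3 -c "
from h import *
for p in ((.66,.21),(.627,.203),(.6,.19),(.575,.172),(.555,.15),(.54,.124),(.527,.096),(.522,.068)): go([p[0],-.14,p[1]])"
```

```text
t 22.5 q [-0.291  0.524  1.162  0.     1.464  1.283] p [ 0.713 -0.141  0.209] x [-0.01  0.   -1.  ] y [-0. -1. -0.] F [ 0.   0.  -0.6] w -0.0002
delta cm [-0.06 -0.09  5.28] dr 
delta cm [ 0.67 -0.08  8.57] dr 
delta cm [ 1.99 -0.07 11.26] dr 
delta cm [ 3.81 -0.06 13.75] dr 
delta cm [ 6.03 -0.05 15.73] dr 
delta cm [ 8.64 -0.03 17.21] dr 
delta cm [11.45 -0.02 18.49] dr 
delta cm [ 1.425e+01 -1.000e-02  1.896e+01] dr
```

```bash
python3 -m creep '{"delta_pos":[[0,0,2.5],[0,0,5],[0.3,0,6.9],[0.7,0,8.6],[1.3,0,9.9],[2,0,11.3],[2.9,0,12.6],[3.8,0,13.8],[4.9,0,14.8],[6,0,15.7]],"dr":[[0,0,0],[0,0,0],[0,0,0],[0,0,0],[0,0,0],[0,0,0],[0,0,0],[0,0,0],[0,0,0],[0,0,0]]}' >/dev/null; python3 st.py; python3 -c "
from h import *
for p in ((.55,.14),(.54,.124),(.533,.11),(.527,.096),(.524,.082),(.522,.069),(.522,.062)): go([p[0],-.14,p[1]])
d=img('scene')['pixels'];cv2.imwrite('pics/11.png',d[60:360,250:550])"
```

```text
t 23.5 q [-0.369  0.329  1.626  0.     1.184  1.204] p [ 0.559 -0.142  0.155] x [ 0. -0. -1.] y [-0. -1.  0.] F [-0.2  1.   1.2] w 0.0001
delta cm [ 1.45 -0.17  0.86] dr 
delta cm [ 3.05 -0.17  1.86] dr 
delta cm [ 4.45 -0.17  2.56] dr 
delta cm [ 5.84 -0.17  3.17] dr 
delta cm [ 7.24 -0.17  3.47] dr 
delta cm [ 8.54 -0.17  3.67] dr 
delta cm [ 9.24 -0.17  3.68] dr
```

View pics/11.png

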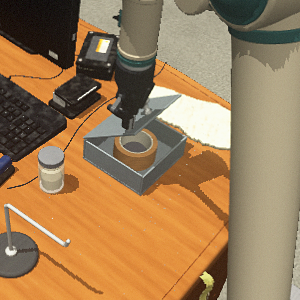

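The lid is folding down under the fingers at about (140,110), at roughly 0.6 rad. I continue along the arc.

```bash
python3 -m creep '{"delta_pos":[[1.4,0,0.9],[3,0,1.8],[4.4,0,2.5],[5.8,0,3.1],[7,0,3.5],[8,0,3.6],[8.5,0,3.6],[8.8,0,3.6]],"dr":[[0,0,0],[0,0,0],[0,0,0],[0,0,0],[0,0,0],[0,0,0],[0,0,0],[0,0,0]]}' >/dev/null; python3 st.py; python3 -m creep '{"delta_pos":[[0.15,0,0],[0.3,0,0],[0.45,0,0],[0.45,0,0]],"dr":[[0,0,0],[0,0,0],[0,0,0],[0,0,0]]}' >/dev/null; python3 st.py
```

```text
t 24.35 q [-0.392  0.369  1.814  0.     0.958  1.179] p [ 0.523 -0.141  0.068] x [-0.  0. -1.] y [-0. -1. -0.] F [-9.7  2.3 37. ] w -0.0003
t 24.75 q [-0.392  0.368  1.817 -0.     0.955  1.179] p [ 0.523 -0.141  0.068] x [ 0. -0. -1.] y [ 0. -1.  0.] F [-12.9   3.9  45. ] w 0.0003
```

```bash
python3 -m creep '{"delta_pos":[[-1,0,0],[-3,0,0],[-7,0,0],[-12,0,1],[-17,0,5],[-20,0,9],[-22,0,13],[-22,0,16],[-22,0,16]],"dr":[[0,0,0],[0,0,0],[0,0,0],[0,0,0],[0,0,0],[0,0,0],[0,0,0],[0,0,0],[0,0,0]]}' >/dev/null; python3 st.py; python3 -c "
from h import *
ims=[]
for n in('top','scene'):
    D=img(n);C=cloud(D).reshape(-1,3);ims.append(D['pixels'])
    P=C[(C[:,0]>.50)&(C[:,0]<.66)&(abs(C[:,1]+.209)<.08)&(C[:,2]>.055)&(C[:,2]<.08)]
    P=P[~((abs(P[:,1]+.209)<.03)&(P[:,0]<.56))]
    k=np.linalg.lstsq(np.c_[P[:,:2]-[.58,-.209],np.ones(len(P))],P[:,2],rcond=None)[0];print(n,len(P),k.round(4))
    B=C[C[:,2]<.12]
    for nm,(x,y,z,r) in dict(jar=(.663,-.015,.099,.05),mouse=(.767,.259,.035,.09),stapler=(.751,.078,.04,.09)).items():
        old=np.load('s0.npz')['b' if n=='top' else 'a'].reshape(-1,3)
        print(nm,[Q[(np.hypot(Q[:,0]-x,Q[:,1]-y)<r)&(Q[:,2]>.02)&(Q[:,2]<.12)].mean(0).round(4).tolist() for Q in(old,C)])
a=ims[1][60:360,180:520];b=ims[0][100:320,150:490]
cv2.imwrite('pics/12.png',np.hstack([cv2.resize(a,(400,353)),cv2.resize(b,(400,353))]))"
```

```text
t 25.65 q [-0.553 -0.047  1.758 -0.     1.429  1.02 ] p [ 0.359 -0.141  0.283] x [ 0. -0. -1.] y [-0. -1.  0.] F [1.2 0.1 0. ] w -0.0001
top 5054 [0.0014 0.0012 0.0688]
jar [[0.6552, -0.0142, 0.0897], [0.6552, -0.0142, 0.0897]]
mouse [[0.7727, 0.2669, 0.0328], [0.7726, 0.2668, 0.0327]]
stapler [[0.755, 0.0799, 0.0404], [0.755, 0.0799, 0.0406]]
scene 2865 [ 0.0005 -0.0008  0.0688]
jar [[0.6482, -0.004, 0.0742], [0.6483, -0.0039, 0.0743]]
mouse [[0.7667, 0.2741, 0.0318], [0.7667, 0.2742, 0.0319]]
stapler [[0.7501, 0.0868, 0.0386], [0.7503, 0.0867, 0.0385]]
```

View pics/12.png

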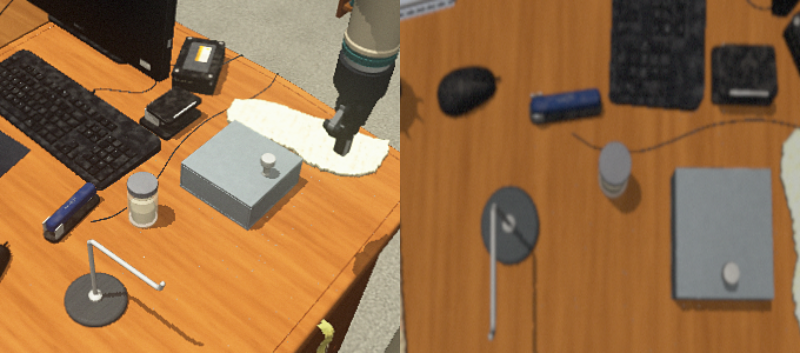

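The lid is flat on the tin: (240,165) in the scene view, (722,235) in the top view. Its plane slope is at most 0.0014 with its top at 68.8 mm, the hook is empty, and the bystanders haven't moved. Handing in.

```bash
python3 -c "
from rig import manip
print(manip.sign_off())"
```

```text
the job is handed in; nothing more can be done
None
```

The job is done and handed in at about 26 s of the 72 s. I lifted the roll off the hook, laid it flat on the bare desk and let go. I then took it again by its rim from above, set it over the hub in the tin and closed the lid.

**Last checks:**
- **On the desk:** before I took it again, the roll lay level on the desk.
- **In the tin:** before the lid closed, all three cameras showed the roll level, its top at about 53.5 mm (53 mm expected) and centred on the hub within about 2 mm.
- **Lid:** it is flat (slope at most 0.0014) with its top at 68.8 mm, which matches fully closed.
- **Bystanders:** the stapler, mouse and jar are within 0.2 mm of where they started, and the gripper is clear of everything.

**Disagreements:**
- **Cameras:** the top and scene cameras differed by about 4 mm in position throughout, so I averaged them.
- **Lid force:** the last push pressed the shut lid with a wrist reading of about 47 N. It acted through the fingertips, not the arm or gripper body, and stayed below the 120 N wrist limit, but it was more than closing the lid needed.

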